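# Slide the sample tin out of the huddle and lock it in the bench clamp

### The arm

A 6-joint arm with a two-finger parallel gripper is mounted at the origin on the work surface. World frame = base frame: x ahead of the robot, y to its left, z up, the work surface at z = 0. Lengths are in m, angles in rad, forces in N, time in s.
With the tool pointing down it reaches from about 0.325 to 0.925 m from the base axis. Payload 3.1 kg.
Tool frame: the origin (TCP) lies on the centre line of the jaws, within the pads' length; the fingertips stand 17 mm ahead of it and the grasp point (between the pads) lies 2 mm behind it (robot.tip_extent is the distance from the TCP to the fingertips, in m); x points along the fingers, y is the direction in which the jaws open and shut, and the axes are right-handed (so a half turn about x gives the same grasp; the last joint's range is limited). The gripper opens to 85 mm and grips with 20 to 120 N. Pads are 22 mm wide; open, the fingers measure 114 mm over their backs; the gripper's body (76 mm by 85 mm) begins 54 mm behind the grasp point. The pads swing forward as they close: fully open they stand 13 mm farther back than shut.
Start: joints at [1.033, 0.217, 1.613, -0, 1.311, -0.112], TCP at [0.258, 0.569, 0.248] pointing down, gripper open.
Joint ranges: [-2.75, 2.75], [-0.78, 2.1], [0.31, 2.55], [-1.13, 4.27], [0.13, 2.63], [-2.58, 2.58]. Speed limits (rad/s): [2.79, 2.79, 3.14, 3.14, 3.14, 3.14].

### API

Orientations are given as a unit quaternion [x, y, z, w].
In Python, from rig import robot, camera, order gives the robot as it stands. The module is installed in compiled form; this text tells all that it offers.
- The arm moves only by the tool play_rows, never from a script. Its argument "series" is a list of rows, each a list of 2 entries, a list of its own where there are three numbers: the shift along the tool's x, y, z in mm, then the turn, a rotation vector about the tool's x, y, z in rad. A call has 1 to 5 rows; each row is the pose to reach, as a shift and turn from the pose measured when the call began, along the tool's axes at that moment; what a row does not reach only later rows make up. A row lasts 1/8 s, in which the tool goes at most 62.5 mm and 10.7 degrees, less where a joint would pass 70% of its speed; a pose out of reach is approached as far as the arm can. A call with a gripper value outside its range is refused whole. "fingers" is the closure, from 0 (fully open) to 1 (shut), set as the call begins (left out, the last holds). The fingers move at their own pace and stop on an object; "newtons" is the grip in N (left out, the last holds). Time passes only in rows, so rows that repeat a pose let the fingers close. It gives the time, the measured TCP pose, the force and the opening at its end, in the units of the state.
- robot.get_state(): the state, without advancing time (a new reading comes with each control period).
- camera(name): name is "side" or "top"; returns a dict with "image" (384x512x3 uint8, blue, green, red), "vertical_fov" (degrees; the focal length in pixels is half the picture's height over the tangent of half this angle, whatever the lens; pixels are square), "cx", "cy" (the principal point, pixels), "rvec" (rotation vector, rad) and "tvec" (3), from world to camera coordinates, as OpenCV has them. Camera axes: x right, y down, z forward; pixel columns grow to the right and rows downward; lengths in m; the calibration is good to about 2 mm. A picture is of the moment at which its call begins. There is no depth.
- order.hand_in(): hands the job in, once; it reports no verdict.
The state is a dict: "time": time; "joints": joint angles; "joint_vel": joint speeds; "joint_efforts": joint torques, N m; "eef_pos": TCP position; "orientation": TCP orientation; "ft_force": force on the tool from outside, world axes, zero at the start; "ft_torque": the same for the moment, N m; "grip_width": finger opening in m.
Only numpy, scipy, OpenCV 4.12 (cv2) and the standard library are available. Lean on these libraries where they do the work, as an engineer would, in place of code of your own. Each camera call takes 0.05 s, during which the arm holds its last target.

### The job

Push the wide sample tin out of the cluster it stands in without disturbing the two low dishes and the jar that touch it, keeping it flat on the bench (never lifted or tipped), and slide it fully home in the clamp through its open mouth. Then turn the clamp's ring by its handle to the locked mark and let go, so that the tin is held. Leave the bottle, the tall jar and the flask where they are.

Things in the scene. Friction and masses are not known exactly. Their poses are not given: they have to be found in the camera images.
- tin_center (a point): The sample tin to move, the widest thing of the cluster: a closed plain aluminium cylinder, diameter 90 mm, 60 mm high, about 0.35 kg, standing loose on the bench; too wide to grip across. The point is its centre, half-way up (30 mm); z up. Raising it over 8 mm or tilting it over 0.25 rad is a fault.
- dish_a_center (a point): Low closed aluminium dish touching the tin on one side: diameter 70 mm, 25 mm high, about 0.22 kg, loose. Centre, half-way up. It stands at 105 degrees from the tin's only free way out (measured at the tin's centre). To be left unmoved.
- dish_b_center (a point): The like dish on the tin's other side (105 degrees the other way from the free way out): diameter 70 mm, 25 mm high. Centre, half-way up. To be left unmoved.
- jar_center (a point): White jar with a grey lid touching the tin from behind: diameter 60 mm, 60 mm high (like the tin), about 0.3 kg, loose. Centre, half-way up. The tin's only free way out leads straight away from this jar, roughly towards the robot. Between jar and tin a finger fits only from some 30 mm off the line of their centres, either side, above the dishes. To be left unmoved.
- clamp: The grey clamp, bolted to the bench, origin on the bench at the bay's centre, axes as point bay. Its wall is a half round (83 degrees either side of +x) of inner radius 54 mm, outer 66 mm, 20 mm high, with no floor: the tin slides in on the bench. A flange runs round the back to 86 mm radius, 6 mm high; two index lugs, 34 mm high, stand at 76 mm radius.
- bay (a point): Centre of the clamp's bay, 30 mm above the bench; the tin's centre belongs here. x points from the open mouth (108 mm wide) to the back wall, so the tin goes in along +x; y to the left of that; z up. When the tin touches the back wall its centre is 9 mm past this point; that counts as home.
- handle (a point): Round white upright handle of the clamp's ring, diameter 18 mm, on an arm 90 mm from the bay's centre; the post runs from 24 to 78 mm above the bench. The point lies on its axis, 60 mm up. It moves with the ring: at ring angle 0 it stands 75 degrees from the bay's x axis towards its y axis, and it moves towards the mouth as the ring is turned anticlockwise from above.
- ring (a joint): Angle (rad) of the captive C-shaped steel ring on the clamp's wall: inner radius 54 mm, outer 66 mm, 21 to 34 mm above the bench, turning about the vertical through the bay's centre. 0 is the open stop; it grows anticlockwise from above to a stop at 1.8. Starts at 0 to 0.2, mouth open. Locked mark: 1.50. Friction 0.12 N m; it stays where it is left.
- lock_mark (a point): Top of the white-striped index lug on the clamp, at radius 76 mm, 26 degrees from the bay's x axis towards y: the locked mark. The ring is locked when its pointer stands here.
- pointer (a point): White pointer on top of the ring, at 73 mm radius; it turns with the ring and stands beside the striped lug when locked.
- reagent_center (a point): Bystander: amber glass reagent bottle, diameter 60 mm, 130 mm high. Centre, half-way up.
- jar_tall_center (a point): Bystander: tall white jar, diameter 64 mm, 110 mm high. Centre, half-way up. It and the bottle stand between cluster and clamp, one nearer and one farther; either may be the nearer.
- flask_center (a point): Bystander: conical glass flask, foot diameter 60 mm, 95 mm high, between the robot's base and the work. Centre, half-way up.
Things that resemble listed ones, but are neither listed nor needed, are in the scene too. What is shaped like the part that bears tin_center but pink or turquoise is not meant.

How it is judged:
On the way, in this order (a step that is already met when the one before it is completed fails the run):
1. the tin is clear of the two dishes and the jar (at least 25 mm of gap to each), and these have not moved (horizontal distance between tin_center and dish_a_center above 0.105 m and horizontal distance between tin_center and dish_b_center above 0.105 m and horizontal distance between tin_center and jar_center above 0.1 m and distance of each of dish_a_center, dish_b_center, jar_center from where it was at the start of the episode below 0.01 m), for 0.1 s.
2. the tin is home in the clamp with the ring still open (below 0.45 rad) (horizontal distance between tin_center and bay below 0.012 m and angle between tin_center's own z axis and vertical below 0.06 rad and value of joint ring below 0.45 rad), for 0.2 s.
At the end, for the whole second after the job is handed in: the tin stands flat and at rest in the clamp, its centre within 12 mm of the bay's centre; the ring is at the locked mark within 0.12 rad (1.38 to 1.62 rad); the dishes and the jar are within 10 mm, the bottle, tall jar and flask within 15 mm of where they began (all of step 1 and horizontal distance between tin_center and bay below 0.012 m and angle between tin_center's own z axis and vertical below 0.06 rad and height (world z) of tin_center below 0.036 m and value of joint ring between 1.38 and 1.62 rad and linear speed of tin below 0.02 m/s and distance of each of reagent_center, jar_tall_center, flask_center from where it was at the start of the episode below 0.015 m); the robot touches nothing.
It fails at once if the tin is lifted over 8 mm off the bench or tipped over 0.25 rad (height (world z) of tin_center above 0.038 m or angle between tin_center's own z axis and vertical above 0.25 rad).
It fails at once if a dish or the jar of the cluster is moved 10 mm or more (distance of any of dish_a_center, dish_b_center, jar_center from where it was at the start of the episode above 0.01 m).
It fails at once if the bottle, tall jar or flask is moved 15 mm or more (distance of any of reagent_center, jar_tall_center, flask_center from where it was at the start of the episode above 0.015 m).
It also fails if it takes over 72 s, if anything falls off the work surface, if the arm or the gripper's body presses on something with over 40 N, if the wrist force passes 120 N, or if a joint passes its speed limit or range.

## Working session

There is one attempt and no reset: what is moved stays moved. The work goes in short steps, Python scripts to look and compute and a tool call to move; the robot and the scene stay as the last step left them, time stands still between calls to the robot, and variables do not carry over. Pictures are saved under pics/ and viewed, and the job is handed in when it is done.

Besides the shell and the picture viewer there is one more tool, called after "Emit:" by a JSON object that holds its "api" and its "payload". play_rows: Moves the arm, as the interface text tells. Its arguments: {"type":"object","properties":{"series":{"type":"array"},"fingers":{"type":"number"},"newtons":{"type":"number"}},"required":["series"]}

```bash
mkdir -p pics; ls; python3 - <<'E'
from rig import robot,camera,order
import cv2,json
s=robot.get_state();print({k:(s[k]) for k in s})
for n in("side","top"):
    c=camera(n);cv2.imwrite(f"pics/{n}0.png",c["image"]);print(n,c["vertical_fov"],c["cx"],c["cy"],c["rvec"],c["tvec"],[k for k in c])
E
```

```text
pics
{'time': 0.0, 'joints': array([ 1.03279771e+00,  2.17783387e-01,  1.61493350e+00,  1.83050274e-05,
        1.31131081e+00, -1.12222340e-01]), 'joint_vel': array([ 0.00131689,  0.00045903,  0.00110125,  0.00079757,  0.0006194 ,
       -0.0002747 ]), 'joint_efforts': array([ 1.77929714e-04, -3.96849346e+01, -3.03850758e+01, -1.47763949e-04,
        9.91971610e-03,  3.51567189e-05]), 'eef_pos': array([0.25772828, 0.56853081, 0.24695043]), 'orientation': array([ 0.14858784,  0.69142374, -0.15021549,  0.69086191]), 'ft_force': array([ 0.40241623, -0.56906878, -0.04372843]), 'ft_torque': array([ 0.04217338, -0.01951927, -0.01362312]), 'grip_width': 0.08525126531683423}
side 47.27471897943497 262.0957284972894 194.634185436179 [ 2.19917985 -0.61074333  0.3083119 ] [-0.47058031  0.27317987  0.9826624 ] ['image', 'vertical_fov', 'cx', 'cy', 'rvec', 'tvec']
top 54.35342634421065 263.01057780425515 191.54253426176984 [ 2.11158607 -2.17483921  0.17339111] [0.07806781 0.59977426 0.98775178] ['image', 'vertical_fov', 'cx', 'cy', 'rvec', 'tvec']
```

View pics/side0.png

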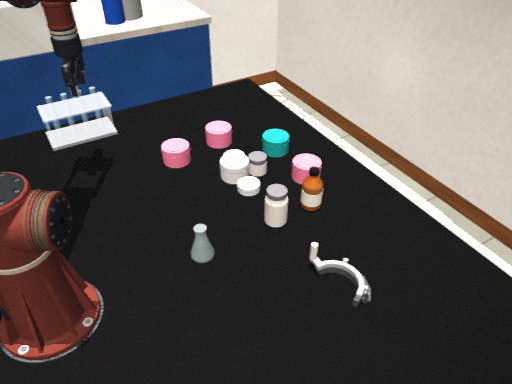

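View pics/top0.png

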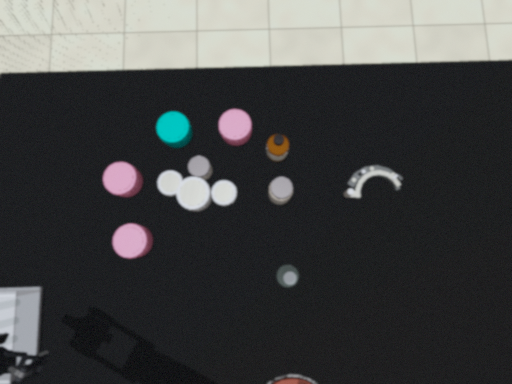

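```bash
cat > h.py <<'E'
import numpy as np,cv2
from rig import robot,camera
def cal(c):
    f=192/np.tan(np.radians(c["vertical_fov"]/2))
    K=np.array([[f,0,c["cx"]],[0,f,c["cy"]],[0,0,1]])
    return K,cv2.Rodrigues(np.array(c["rvec"]))[0],np.array(c["tvec"])
def ray(c,uv,z):
    K,R,t=cal(c);d=R.T@np.linalg.inv(K)@np.array([uv[0],uv[1],1.]);o=-R.T@t
    return o+d*(z-o[2])/d[2]
def proj(c,p):
    K,R,t=cal(c);return cv2.projectPoints(np.array(p,float).reshape(-1,3),R,t,K,None)[0][:,0]
E
python3 - <<'E'
from h import *
c=camera("top");im=c["image"]
print(proj(c,[[0,0,0],[.5,0,0],[.5,.3,0]]))
cv2.imwrite("pics/t1.png",cv2.resize(im[90:300,90:290],None,fx=3.9,fy=2.85*1,interpolation=2)[:600] if 0 else cv2.resize(im[110:260,100:300],None,fx=4,fy=4,interpolation=2))
cv2.imwrite("pics/t2.png",cv2.resize(im[150:210,330:420],None,fx=8,fy=8,interpolation=2))
s=camera("side");im=s["image"]
cv2.imwrite("pics/s1.png",cv2.resize(im[120:240,150:340],None,fx=4,fy=4,interpolation=2))
cv2.imwrite("pics/s2.png",cv2.resize(im[230:310,295:385],None,fx=7,fy=7,interpolation=2))
print(proj(s,[[0,0,0],[.5,0,0],[.5,.3,0]]))
E
```

```text
[[292.56725207 418.61861764]
 [285.18940594 228.76472174]
 [179.69796154 231.89978826]]
[[ 52.01421177 316.59008047]
 [245.77295361 235.8841328 ]
 [198.40345021 177.60679776]]
```

View pics/t1.png

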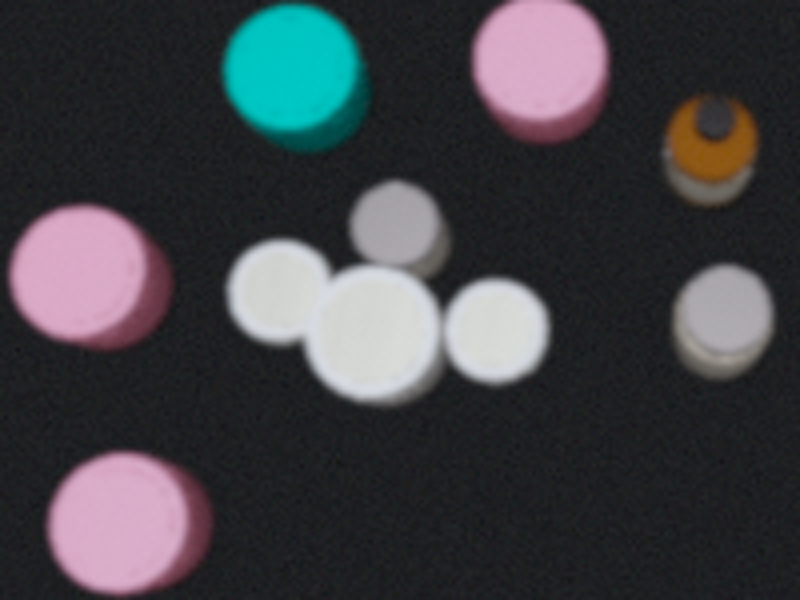

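View pics/t2.png

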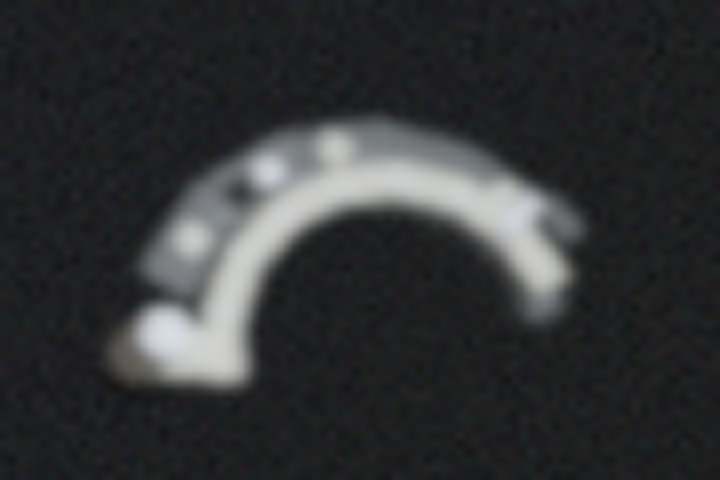

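View pics/s1.png

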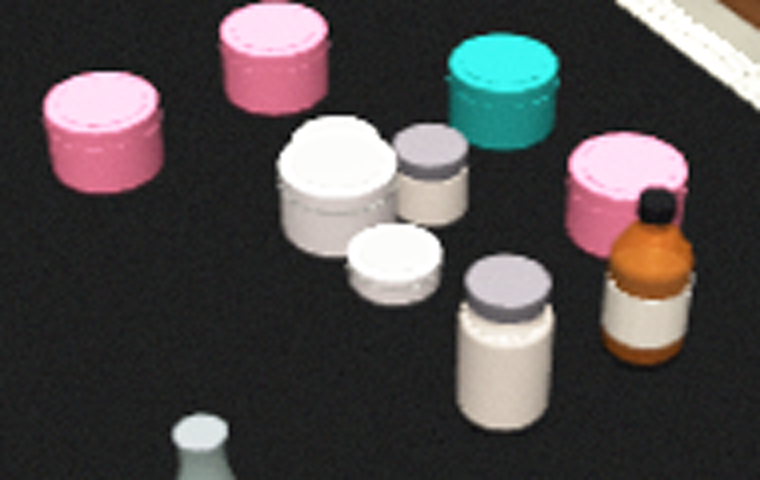

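View pics/s2.png

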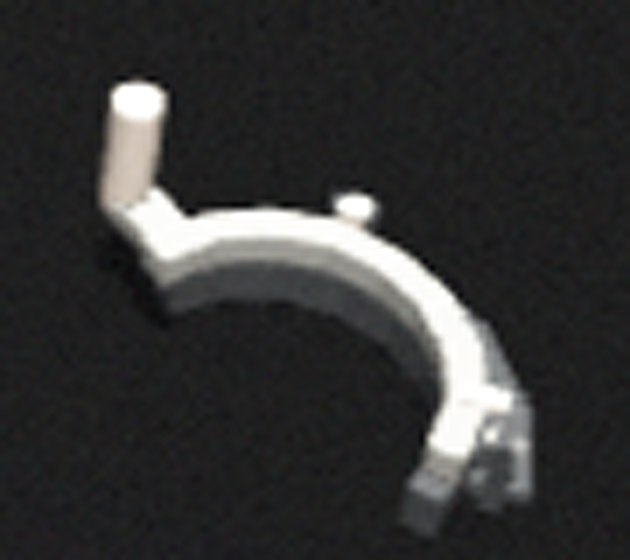

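```bash
python3 - <<'E'
from h import *
c=camera("top");s=camera("side")
T=lambda x,y:((x+.5)/4-.5+100,(y+.5)/4-.5+110)
S=lambda x,y:((x+.5)/4-.5+150,(y+.5)/4-.5+120)
d=dict(tin=((373,333),(337,160),.06),dL=((281,291),None,.025),dR=((497,331),(396,252),.025),jar=((396,223),(431,145),.06),tall=((727,308),(508,281),.11),bot=((715,118),(656,207),.13))
P={}
for k,(a,b,z) in d.items():
    P[k]=ray(c,T(*a),z);print(k,P[k],ray(s,S(*b),z) if b else "")
for k in("dL","dR","jar"):
    v=P[k][:2]-P["tin"][:2];print(k,np.linalg.norm(v),np.degrees(np.arctan2(v[1],v[0])))
T2=lambda x,y:((x+.5)/8-.5+330,(y+.5)/8-.5+150)
S2=lambda x,y:((x+.5)/7-.5+295,(y+.5)/7-.5+230)
print("handle",ray(c,T2(165,333),.078),ray(s,S2(137,102),.078))
im=c["image"][150:210,330:420]
g=im.astype(int)
for r in range(12,50):print(r+150," ".join("%3d"%v for v in g[r,12:76,1]))
E
```

```text
tin [0.60161664 0.25164945 0.06      ] [0.60406306 0.25450003 0.06      ]
dL [0.63915331 0.32302359 0.025     ] 
dR [0.60603156 0.17061021 0.025     ] [0.60789985 0.17041971 0.025     ]
jar [0.6778994  0.23574828 0.06      ] [0.67744815 0.23539923 0.06      ]
tall [0.60342845 0.01277088 0.11      ] [0.60248048 0.01205628 0.11      ]
bot [0.72533098 0.01705541 0.13      ] [0.71958986 0.00799386 0.13      ]
dL 0.08064284988154768 62.259479929665495
dR 0.08115941529060036 -86.88167263317591
jar 0.07792244674040144 -11.774717233364802
handle [ 0.59102646 -0.1732532   0.078     ] [ 0.59008989 -0.17609899  0.078     ]
162  31  30  32  31  32  28  27  30  27  34  29  36  32  32  35  30  30  30  30  36  27  26  31  29  32  31  27  28  29  27  28  33  29  28  33  32  31  29  32  29  28  32  31  30  29  31  30  31  32  27  31  27  30  32  31  31  31  26  34  33  28  33  30  32
163  34  29  29  33  33  29  34  27  33  33  25  36  32  26  33  32  29  31  31  33  24  30  27  26  25  31  32  30  32  29  34  33  34  35  31  33  37  34  33  31  31  31  32  29  27  32  29  24  29  28  32  33  32  32 
[... 8699 characters left out ...]
  64  32  32  36  30  26  29  27  32  22  30  29  28  35  36  28  29  26  30  31  33  31  34  28  25  29  30  29  26  30  33  25  30  35  33  30  27  28  32  30  29  29  32  29  34
198  29  26  24  32  35  41  38  47  48  56  59  60  68  73  84  89  89  82  65  45  35  32  29  33  28  30  34  30  31  28  29  28  29  30  29  35  30  30  26  31  33  28  32  30  28  28  32  32  32  34  30  31  31  30  26  29  28  31  28  31  30  30  35  28
199  32  32  26  23  26  31  32  30  35  34  36  35  38  39  42  43  44  39  37  34  31  30  30  27  32  34  30  33  29  32  32  28  32  34  30  33  31  31  30  28  33  29  32  28  27  32  32  31  30  33  32  30  33  30  27  30  32  30  32  35  31  31  31  33
```

```bash
cat > clamp.py <<'E'
from h import *
from scipy.optimize import least_squares
def clampfit(c,show=1):
    im=cv2.GaussianBlur(c["image"][:,:,1],(3,3),0).astype(float)
    b0=ray(c,(376.5,189),.034)[:2]
    for it in range(4):
        pts=[]
        for a in np.radians(np.arange(-45,80,3)):
            rr=np.arange(.035,.062,.0005)
            p=np.c_[b0[0]+rr*np.cos(a),b0[1]+rr*np.sin(a),np.full(len(rr),.034)]
            uv=proj(c,p).astype(np.float32)
            v=cv2.remap(im.astype(np.float32),uv[:,0].reshape(1,-1),uv[:,1].reshape(1,-1),1)[0]
            k=np.argmax(v>115)
            if k>0: pts.append(p[k,:2])
        pts=np.array(pts)
        f=lambda q:np.hypot(pts[:,0]-q[0],pts[:,1]-q[1])-q[2]
        r=least_squares(f,[*b0,.054],loss='soft_l1',f_scale=.001);b0=r.x[:2]
        f2=lambda q:np.hypot(pts[:,0]-q[0],pts[:,1]-q[1])-.054
    if show: print("bay",r.x,np.std(f(r.x)))
    return r.x
if __name__=="__main__":
    c=camera("top");q=clampfit(c)
    T2=lambda x,y:((x+.5)/8-.5+330,(y+.5)/8-.5+150)
    for n,uv,z in(("handle",(165,333),.078),("bolt1",(190,238),.008),("lugtop",(265,172),.034),("bolt2",(335,150),.006),("ptr",(525,210),.04)):
        p=ray(c,T2(*uv),z)[:2]-q[:2];print(n,np.linalg.norm(p),np.degrees(np.arctan2(p[1],p[0])))
E
python3 clamp.py
```

```text
bay [ 0.59005951 -0.26354004  0.05164754] 0.00017493185365060964
handle 0.0902920199935213 89.38639572289449
bolt1 0.0770138669315212 53.41825193202149
lugtop 0.07572162242156637 32.21978661472875
bolt2 0.0774811258734617 4.759161306972362
ptr 0.0670520812341062 -45.97290172334347
```

```bash
python3 - <<'E'
from h import *
from scipy.spatial.transform import Rotation as R
s=robot.get_state();M=R.from_quat(s["orientation"]).as_matrix();print(M.round(3))
print([a for a in dir(robot) if a[0]!="_"],robot.tip_extent)
print("tool y yaw",np.arctan2(M[1,1],M[0,1]),"atan2 pos",np.arctan2(s["eef_pos"][1],s["eef_pos"][0]))
c=camera("top");sd=camera("side")
print("flask",ray(c,(288,277),.02),ray(c,(290,278),.095),ray(sd,(201,229),.095),ray(sd,(203,254),.0))
cv2.imwrite("pics/fl.png",np.hstack([cv2.resize(c["image"][255:300,265:310],None,fx=8,fy=8),cv2.resize(sd["image"][220:265,180:225],None,fx=8,fy=8)]))
E
```

```text
[[-0.     0.413  0.911]
 [-0.     0.911 -0.413]
 [-1.    -0.001 -0.   ]]
['Unreachable', 'get_state', 'tip_extent'] 0.017
tool y yaw 1.1449882447612114 atan2 pos 1.1450813856596018
flask [ 0.3670505  -0.00127142  0.02      ] [ 0.36977534 -0.00122386  0.095     ] [ 0.37124684 -0.00658208  0.095     ] [ 3.71998368e-01 -9.45685277e-04 -1.11022302e-16]
```

View pics/fl.png

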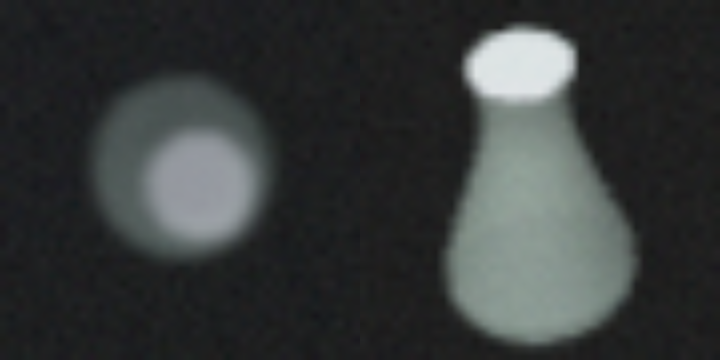

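```bash
cat > m.py <<'E'
import sys,numpy as np
from rig import robot
from scipy.spatial.transform import Rotation as R
# usage: m.py x y z yawdeg  -> total shift(mm)/turn with n rows suggestion
def go(p,yaw,s=None):
    s=s or robot.get_state();q=R.from_quat(s["orientation"]);M=q.as_matrix()
    sh=M.T@(np.array(p)-s["eef_pos"])*1000
    a=np.radians(yaw);t=np.array([[0,np.cos(a),np.sin(a)],[0,np.sin(a),-np.cos(a)],[-1,0,0]])
    rv=(q.inv()*R.from_matrix(t)).as_rotvec()
    return sh,rv
if __name__=="__main__":
    s=robot.get_state()
    M=R.from_quat(s["orientation"]).as_matrix()
    print("t",round(s["time"],2),"pos",s["eef_pos"].round(4),"yaw",np.degrees(np.arctan2(M[1,1],M[0,1])).round(1),"F",s["ft_force"].round(1),"w",round(s["grip_width"],4),"q",s["joints"].round(2))
    v=list(map(float,sys.argv[1:]))
    for i in range(0,len(v),4):
        sh,rv=go(v[i:i+3],v[i+3]);print("shift",sh.round(1),"turn",rv.round(3))
E
python3 m.py .651 .242 .16 77.7 .651 .242 .053 77.7
```

```text
t 0.45 pos [0.2581 0.5692 0.2482] yaw 65.6 F [0.7 0.2 0.5] w 0.0853 q [ 1.03  0.22  1.61  0.    1.31 -0.11]
shift [  88.2 -135.7  492.9] turn [-0.211 -0.     0.   ]
shift [ 195.2 -135.6  492.9] turn [-0.211 -0.     0.   ]
```

Emit:
{"api": "play_rows", "payload": {"series": [[[18,-27,98],[-0.04,0,0]],[[18,-54,150],[-0.08,0,0]],[[35,-68,205],[-0.12,0,0]],[[35,-82,260],[-0.16,0,0]],[[50,-90,310],[-0.21,0,0]]], "fingers": 0.2, "newtons": 40}}

```text
time: 1.08
eef_pos: [0.4928, 0.3669, 0.2025]
orientation: [0.076, 0.702, -0.075, 0.704]
ft_force: [0.1, 1.0, 0.2]
grip_width: 0.0684
```

```bash
python3 m.py .651 .242 .14 77.7
```

```text
t 1.07 pos [0.4928 0.3669 0.2025] yaw 77.7 F [0.1 1.  0.2] w 0.0684 q [ 0.53  0.23  1.68  0.    1.22 -0.83]
shift [ 62.7 -88.5 181. ] turn [ 0.     0.002 -0.002]
```

Emit:
{"api": "play_rows", "payload": {"series": [[[15,-25,50],[0,0,0]],[[30,-50,100],[0,0,0]],[[50,-75,150],[0,0,0]],[[63,-88,181],[0,0,0]],[[63,-88,181],[0,0,0]]]}}

```text
time: 1.7
eef_pos: [0.6521, 0.24, 0.1378]
orientation: [0.077, 0.703, -0.077, 0.703]
ft_force: [-0.3, 0.5, -0.5]
grip_width: 0.0684
```

```bash
python3 m.py .651 .242 .14 77.7 .651 .242 .053 77.7;python3 - <<'E'
from h import *
for n,r in(("side",(80,220,150,340)),("top",(110,260,100,300))):
    c=camera(n);cv2.imwrite(f"pics/{n}1.png",cv2.resize(c["image"][r[0]:r[1],r[2]:r[3]],None,fx=4,fy=4,interpolation=2))
E
```

```text
t 1.7 pos [0.6521 0.24   0.1378] yaw 77.5 F [-0.3  0.5 -0.5] w 0.0684 q [ 0.25  0.46  1.51  0.    1.17 -1.1 ]
shift [-2.2  1.7 -1.5] turn [-0.003 -0.    -0.   ]
shift [84.8  1.6 -1.5] turn [-0.003 -0.    -0.   ]
```

View pics/side1.png

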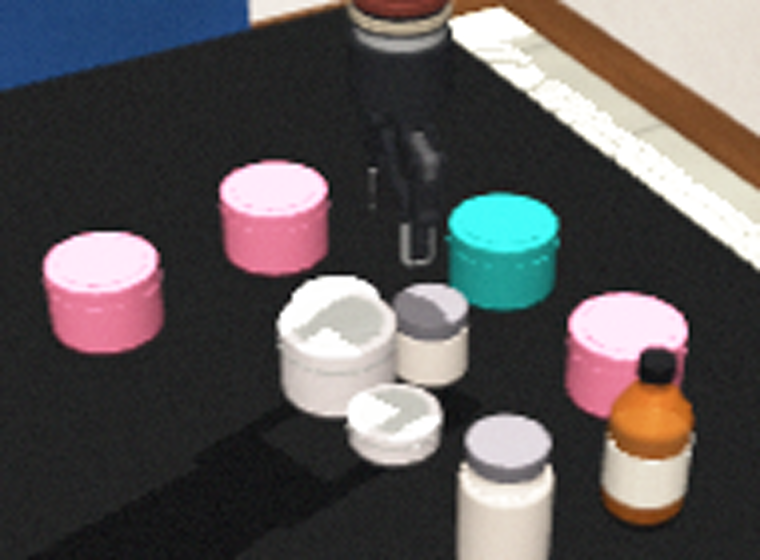

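View pics/top1.png

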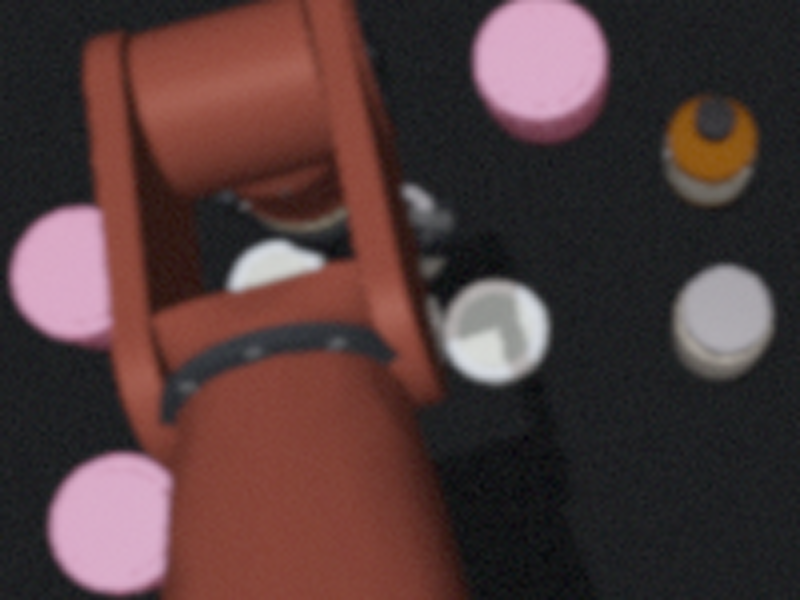

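```bash
python3 - <<'E'
from h import *
c=camera("side");s=robot.get_state();p=s["eef_pos"];a=np.radians(77.7)
y=np.array([np.cos(a),np.sin(a),0]);
for z in(.017,.010,.004):
    q=p-y*(.034+.007)-np.array([0,0,z]);uv=proj(c,q)[0];print(z,((uv-[150,80])*4).round())
E
```

```text
0.017 [411. 269.]
0.01 [412. 261.]
0.004 [412. 254.]
```

Emit:
{"api": "play_rows", "payload": {"series": [[[25,2,-1],[0,0,0]],[[50,2,-1],[0,0,0]],[[75,2,-1],[0,0,0]],[[84,2,-1],[0,0,0]],[[84,2,-1],[0,0,0]]]}}

```text
time: 2.48
eef_pos: [0.6494, 0.2464, 0.056]
orientation: [0.076, 0.703, -0.074, 0.703]
ft_force: [-0.0, -0.0, -0.8]
grip_width: 0.0685
```

```bash
python3 m.py .651 .242 .053 77.7;python3 - <<'E'
from h import *
for n,r in(("side",(80,220,150,340)),):
    c=camera(n);cv2.imwrite(f"pics/{n}2.png",cv2.resize(c["image"][r[0]:r[1],r[2]:r[3]],None,fx=4,fy=4,interpolation=2))
E
```

```text
t 2.48 pos [0.6494 0.2464 0.056 ] yaw 77.8 F [-0.  -0.  -0.8] w 0.0685 q [ 0.26  0.56  1.54  0.    1.04 -1.1 ]
shift [ 3.  -3.9  2.5] turn [ 0.002  0.001 -0.002]
```

View pics/side2.png

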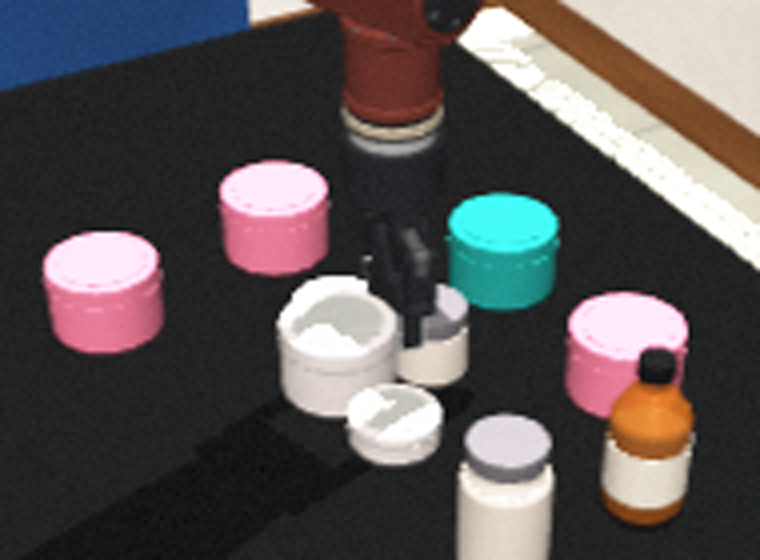

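```bash
python3 m.py .651 .242 .053 77.7; python3 -c "
from rig import camera;camera('top')"; python3 m.py .651 .242 .053 77.7
```

```text
t 2.52 pos [0.6504 0.2464 0.0571] yaw 77.8 F [-0.2 -0.4  0. ] w 0.0684 q [ 0.26  0.56  1.54  0.    1.04 -1.1 ]
shift [ 4.1 -4.1  1.5] turn [ 0.002  0.002 -0.003]
t 2.58 pos [0.651  0.2463 0.0576] yaw 77.8 F [ 1.3 -0.3  0.4] w 0.0681 q [ 0.26  0.56  1.54  0.    1.04 -1.1 ]
shift [ 4.6 -4.2  0.9] turn [ 0.002  0.004 -0.003]
```

Emit:
{"api": "play_rows", "payload": {"series": [[[3,-4,1],[0,0,0]],[[3,-4,1],[0,0,0]]]}}

```text
time: 2.82
eef_pos: [0.6517, 0.2419, 0.0554]
orientation: [0.077, 0.701, -0.074, 0.705]
ft_force: [-0.4, -0.8, -0.4]
grip_width: 0.0683
```

```bash
python3 m.py .494 .276 .053 77.7
```

```text
t 2.83 pos [0.6517 0.2419 0.0554] yaw 77.8 F [-0.4 -0.8 -0.4] w 0.0683 q [ 0.25  0.56  1.55  0.    1.03 -1.1 ]
shift [ 1.700e+00 -1.000e-01 -1.613e+02] turn [ 0.001  0.005 -0.004]
```

Emit:
{"api": "play_rows", "payload": {"series": [[[0,0,-8],[0,0,0]],[[0,0,-16],[0,0,0]],[[0,0,-24],[0,0,0]],[[0,0,-34],[0,0,0]],[[0,0,-34],[0,0,0]]]}}

```text
time: 3.45
eef_pos: [0.6172, 0.2496, 0.0554]
orientation: [0.076, 0.702, -0.074, 0.704]
ft_force: [0.3, 1.0, 0.6]
grip_width: 0.0683
```

```bash
python3 m.py .525 .269 .053 77.7;python3 - <<'E'
from h import *
for n,r in(("side",(80,220,150,340)),):
    c=camera(n);cv2.imwrite(f"pics/{n}3.png",cv2.resize(c["image"][r[0]:r[1],r[2]:r[3]],None,fx=4,fy=4,interpolation=2))
E
```

```text
t 3.45 pos [0.6172 0.2496 0.0554] yaw 77.8 F [0.3 1.  0.6] w 0.0683 q [ 0.28  0.51  1.62  0.    1.01 -1.08]
shift [  2.   -0.6 -94.3] turn [ 0.002  0.003 -0.004]
```

View pics/side3.png

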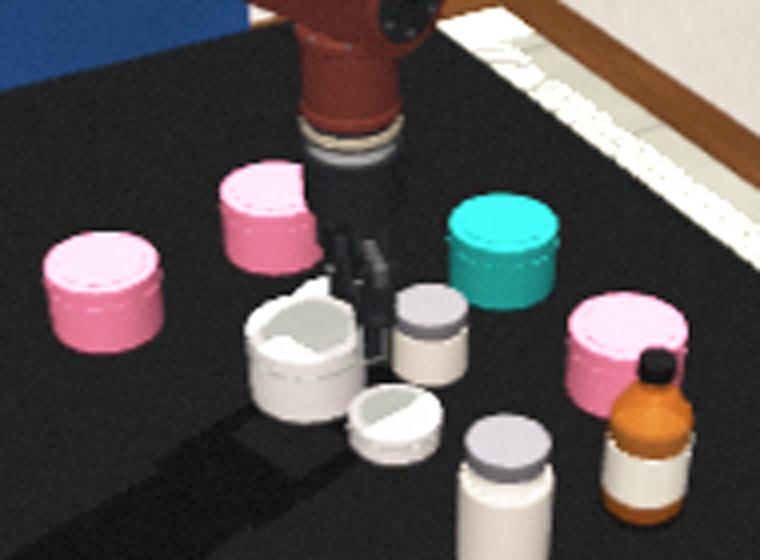

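Emit:
{"api": "play_rows", "payload": {"series": [[[0,0,-11],[0,0,0]],[[0,0,-22],[0,0,0]],[[0,0,-33],[0,0,0]],[[0,0,-44],[0,0,0]],[[0,0,-55],[0,0,0]]]}}

```text
time: 4.12
eef_pos: [0.5629, 0.2613, 0.0551]
orientation: [0.076, 0.702, -0.074, 0.704]
ft_force: [3.0, 0.2, 0.8]
grip_width: 0.0686
```

Emit:
{"api": "play_rows", "payload": {"series": [[[0,0,-10],[0,0,0]],[[0,0,-20],[0,0,0]],[[0,0,-30],[0,0,0]],[[0,0,-40],[0,0,0]],[[0,0,-40],[0,0,0]]]}}

```text
time: 4.75
eef_pos: [0.5223, 0.27, 0.0547]
orientation: [0.076, 0.703, -0.074, 0.704]
ft_force: [0.4, 0.5, -0.0]
grip_width: 0.0682
```

```bash
python3 m.py .55 .269 .053 77.7;python3 - <<'E'
from h import *
for n,r in(("side",(80,220,150,340)),("top",(150,300,100,300))):
    c=camera(n);cv2.imwrite(f"pics/{n}4.png",cv2.resize(c["image"][r[0]:r[1],r[2]:r[3]],None,fx=4,fy=4,interpolation=2))
E
```

```text
t 4.75 pos [0.5223 0.27   0.0547] yaw 77.8 F [ 0.4  0.5 -0. ] w 0.0682 q [ 0.36  0.37  1.82  0.    0.94 -1.  ]
shift [ 1.7  4.9 27.3] turn [ 0.002  0.001 -0.003]
```

View pics/side4.png

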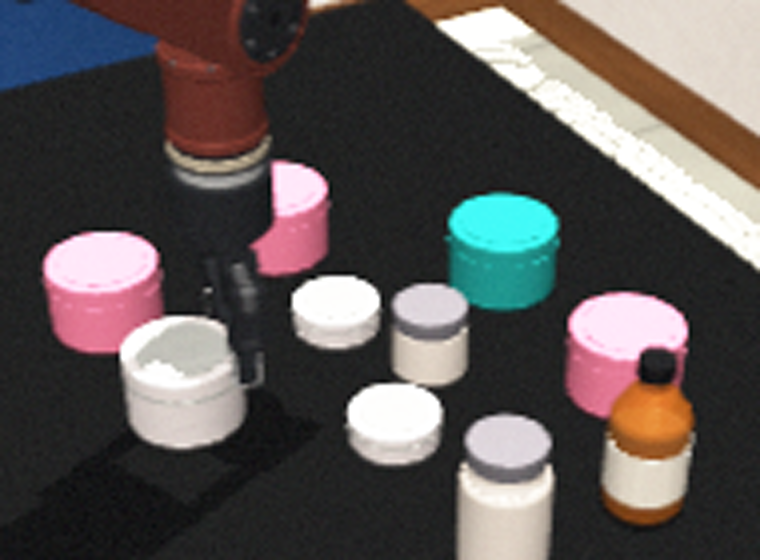

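View pics/top4.png

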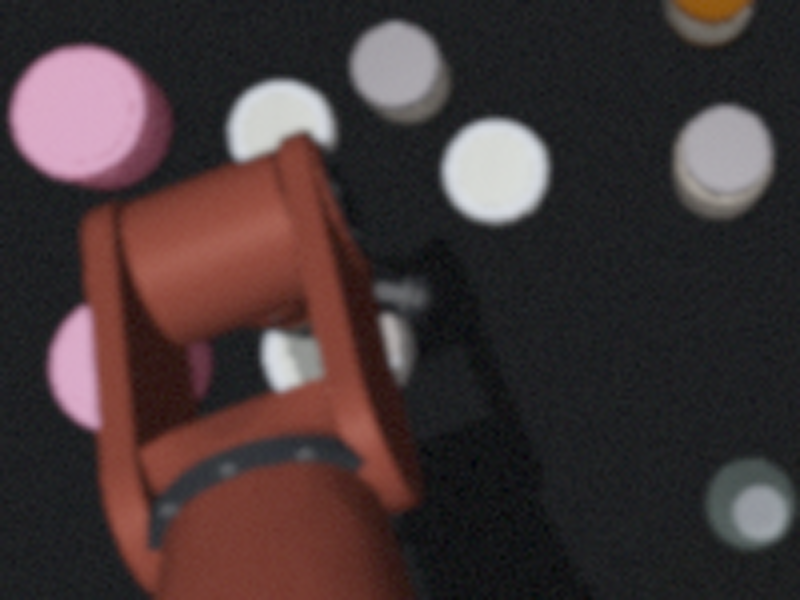

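```bash
python3 - <<'E'
from h import *
c=camera("side");print(ray(c,(150+182.5/4-.4,80+351/4-.4),.06))
t=camera("top");print("pink",ray(t,(100+117/4,110+522/4),.06))
E
python3 m.py .483 .333 .12 0
```

```text
[0.48402363 0.27758506 0.06      ]
pink [0.47785434 0.42148353 0.06      ]
t 4.95 pos [0.5231 0.2696 0.0545] yaw 77.8 F [-0.1 -0.4 -0.4] w 0.068 q [ 0.36  0.37  1.82  0.    0.94 -1.  ]
shift [-65.5  53.6 -52.5] turn [ 1.358 -0.    -0.004]
```

Emit:
{"api": "play_rows", "payload": {"series": [[[0,0,6],[0,0,0]],[[-30,0,8],[0,0,0]],[[-70,5,5],[0.17,0,0]],[[-75,15,-5],[0.35,0,0]],[[-75,25,-15],[0.53,0,0]]]}}

```text
time: 5.58
eef_pos: [0.5148, 0.2974, 0.1309]
orientation: [0.261, 0.657, -0.257, 0.659]
ft_force: [0.2, -0.7, -0.7]
grip_width: 0.0686
```

```bash
python3 m.py .484 .335 .12 0
```

```text
t 5.58 pos [0.5148 0.2974 0.1309] yaw 47.0 F [ 0.2 -0.7 -0.7] w 0.0686 q [ 0.41  0.27  1.78  0.    1.08 -0.42]
shift [ 10.9   6.5 -48.1] turn [ 0.821 -0.001 -0.006]
```

Emit:
{"api": "play_rows", "payload": {"series": [[[0,2,-12],[0.17,0,0]],[[0,4,-24],[0.34,0,0]],[[0,6,-36],[0.51,0,0]],[[0,7,-48],[0.68,0,0]],[[0,7,-48],[0.82,0,0]]]}}

```text
time: 6.2
eef_pos: [0.4841, 0.3356, 0.1307]
orientation: [0.503, 0.499, -0.499, 0.499]
ft_force: [-0.7, 0.0, 0.6]
grip_width: 0.0684
```

```bash
python3 m.py .484 .335 .12 0  .484 .335 .052 0
```

```text
t 6.2 pos [0.4841 0.3356 0.1307] yaw -0.2 F [-0.7  0.   0.6] w 0.0684 q [0.49 0.27 1.79 0.   1.08 0.49]
shift [10.7 -0.2  0.7] turn [-0.003 -0.003 -0.004]
shift [78.7 -0.4  0.9] turn [-0.003 -0.003 -0.004]
```

Emit:
{"api": "play_rows", "payload": {"series": [[[25,0,1],[0,0,0]],[[50,0,1],[0,0,0]],[[75,0,1],[0,0,0]],[[85,0,1],[0,0,0]],[[85,0,1],[0,0,0]]]}}

```text
time: 6.82
eef_pos: [0.4841, 0.3346, 0.0449]
orientation: [0.502, 0.499, -0.5, 0.499]
ft_force: [-0.2, 0.1, -0.2]
grip_width: 0.0685
```

```bash
python3 m.py .484 .335 .045 0; python3 - <<'E'
from h import *
for n,r in(("side",(80,220,110,300)),):
    c=camera(n);cv2.imwrite(f"pics/{n}5.png",cv2.resize(c["image"][r[0]:r[1],r[2]:r[3]],None,fx=4,fy=4,interpolation=2))
E
```

```text
t 6.83 pos [0.4841 0.3346 0.0449] yaw -0.2 F [-0.2  0.1 -0.2] w 0.0685 q [0.48 0.39 1.82 0.   0.93 0.49]
shift [-0.1 -0.1 -0.4] turn [-0.004 -0.002 -0.002]
```

View pics/side5.png

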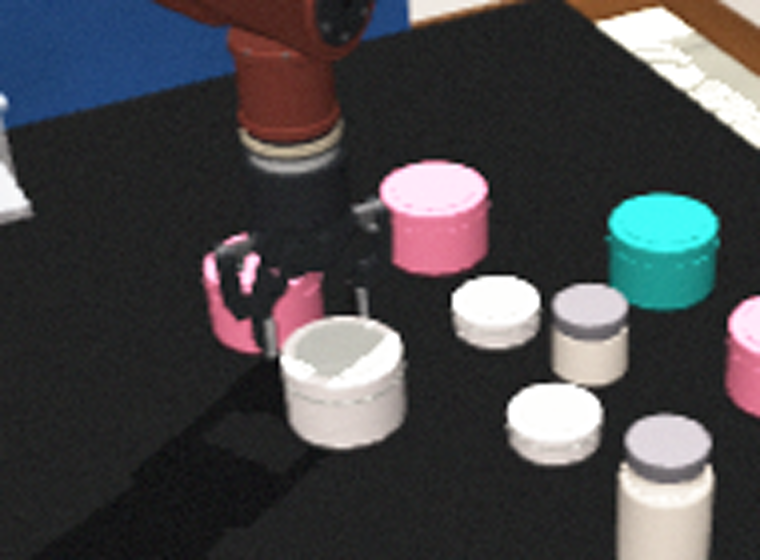

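Emit:
{"api": "play_rows", "payload": {"series": [[[0,0,12],[0,0,0]],[[0,0,24],[0,0,0]],[[0,0,38],[0,0,0]],[[0,0,53],[0,0,0]],[[0,0,68],[0,0,0]]]}}

```text
time: 7.5
eef_pos: [0.4856, 0.2667, 0.0467]
orientation: [0.504, 0.499, -0.498, 0.499]
ft_force: [0.4, 4.2, 4.2]
grip_width: 0.0686
```

Emit:
{"api": "play_rows", "payload": {"series": [[[0,0,15],[0,0,0]],[[0,0,30],[0,0,0]],[[0,0,45],[0,0,0]],[[0,0,60],[0,0,0]],[[0,0,75],[0,0,0]]]}}

```text
time: 8.12
eef_pos: [0.4856, 0.191, 0.0467]
orientation: [0.504, 0.499, -0.498, 0.499]
ft_force: [-0.5, 5.7, 5.1]
grip_width: 0.0684
```

```bash
python3 m.py .484 .1 .045 0; python3 - <<'E'
from h import *
for n,r in(("side",(120,260,150,340)),):
    c=camera(n);cv2.imwrite(f"pics/{n}6.png",cv2.resize(c["image"][r[0]:r[1],r[2]:r[3]],None,fx=4,fy=4,interpolation=2))
E
```

```text
t 8.12 pos [0.4856 0.191  0.0467] yaw -0.2 F [-0.5  5.7  5.1] w 0.0684 q [0.24 0.27 1.98 0.   0.88 0.24]
shift [ 1.1 -1.2 91. ] turn [-0.004 -0.006 -0.007]
```

View pics/side6.png

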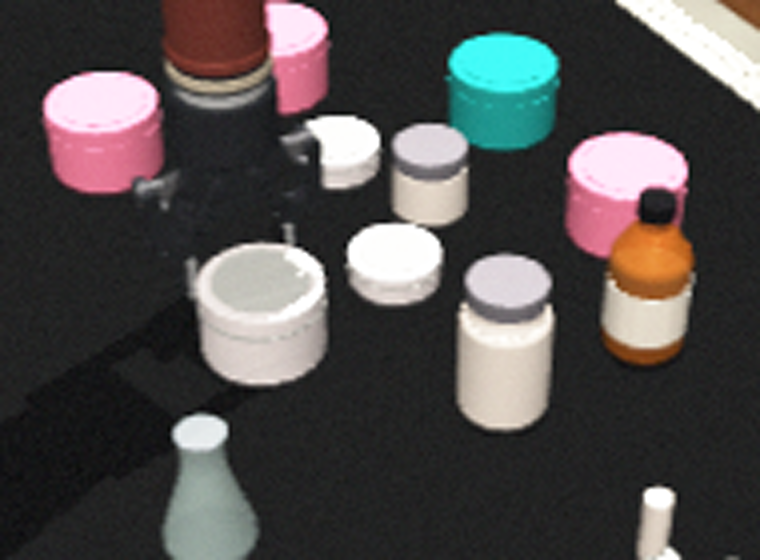

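Emit:
{"api": "play_rows", "payload": {"series": [[[0,0,16],[0,0,0]],[[0,0,32],[0,0,0]],[[0,0,48],[0,0,0]],[[0,0,64],[0,0,0]],[[0,0,80],[0,0,0]]]}}

```text
time: 8.8
eef_pos: [0.4849, 0.108, 0.046]
orientation: [0.503, 0.498, -0.499, 0.5]
ft_force: [0.7, 5.8, 4.7]
grip_width: 0.0683
```

Emit:
{"api": "play_rows", "payload": {"series": [[[0,0,16],[0,0,0]],[[0,0,32],[0,0,0]],[[0,0,48],[0,0,0]],[[0,0,64],[0,0,0]],[[0,0,80],[0,0,0]]]}}

```text
time: 9.43
eef_pos: [0.4843, 0.0271, 0.0458]
orientation: [0.503, 0.498, -0.499, 0.499]
ft_force: [1.0, 6.3, 5.6]
grip_width: 0.0684
```

```bash
python3 m.py .484 .0 .045 0; python3 - <<'E'
from h import *
for n,r in(("side",(150,310,180,380)),("top",(150,300,200,400))):
    c=camera(n);cv2.imwrite(f"pics/{n}7.png",cv2.resize(c["image"][r[0]:r[1],r[2]:r[3]],None,fx=3.7,fy=3.7,interpolation=2))
E
```

```text
t 9.43 pos [0.4843 0.0271 0.0458] yaw -0.2 F [1.  6.3 5.6] w 0.0684 q [-0.09  0.2   2.07  0.01  0.87 -0.09]
shift [ 0.7 -0.2 27.1] turn [-0.004 -0.004 -0.005]
```

View pics/side7.png

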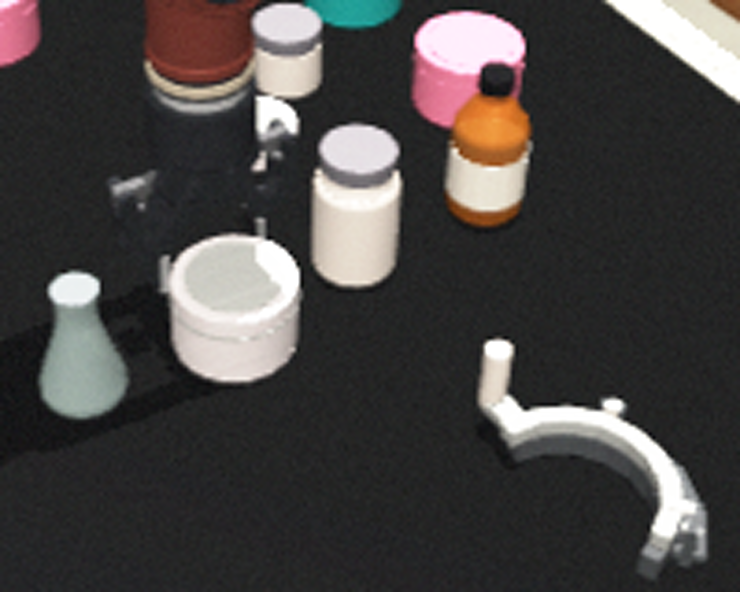

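View pics/top7.png

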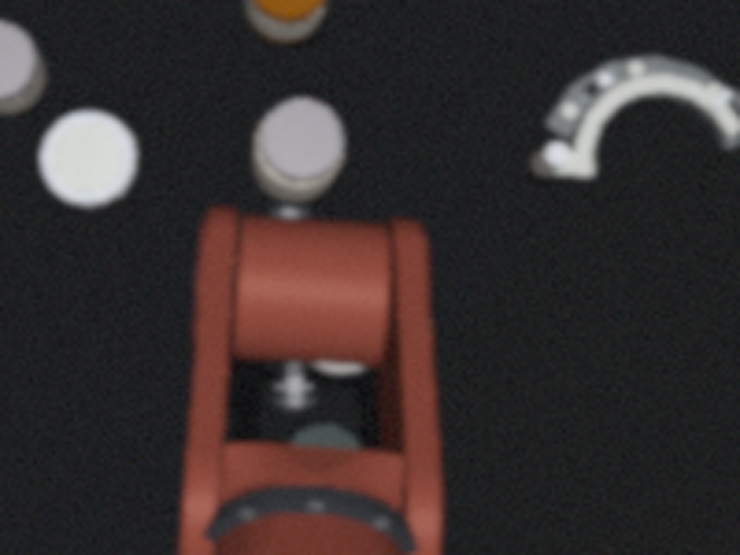

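Emit:
{"api": "play_rows", "payload": {"series": [[[0,0,16],[0,0,0]],[[0,0,32],[0,0,0]],[[0,0,48],[0,0,0]],[[0,0,64],[0,0,0]],[[0,-2,80],[0,0,0]]]}}

```text
time: 10.15
eef_pos: [0.4814, -0.0555, 0.045]
orientation: [0.503, 0.498, -0.5, 0.5]
ft_force: [0.0, 3.7, 1.9]
grip_width: 0.0682
```

Emit:
{"api": "play_rows", "payload": {"series": [[[0,-2,16],[0,0,0]],[[0,-4,32],[0,0,0]],[[0,-7,48],[0,0,0]],[[0,-10,64],[0,0,0]],[[0,-13,80],[0,0,0]]]}}

```text
time: 10.78
eef_pos: [0.4678, -0.1364, 0.0449]
orientation: [0.503, 0.498, -0.5, 0.5]
ft_force: [1.9, 3.2, 2.6]
grip_width: 0.0685
```

```bash
python3 m.py .461 -.2375 .045 0; python3 - <<'E'
from h import *
for n,r in(("side",(150,310,180,380)),("top",(150,300,200,400))):
    c=camera(n);cv2.imwrite(f"pics/{n}8.png",cv2.resize(c["image"][r[0]:r[1],r[2]:r[3]],None,fx=3.7,fy=3.7,interpolation=2))
E
```

```text
t 10.78 pos [ 0.4678 -0.1364  0.0449] yaw -0.3 F [1.9 3.2 2.6] w 0.0685 q [-0.43  0.21  2.06  0.    0.87 -0.43]
shift [ -0.3  -6.4 101.1] turn [-0.005 -0.001 -0.005]
```

View pics/side8.png

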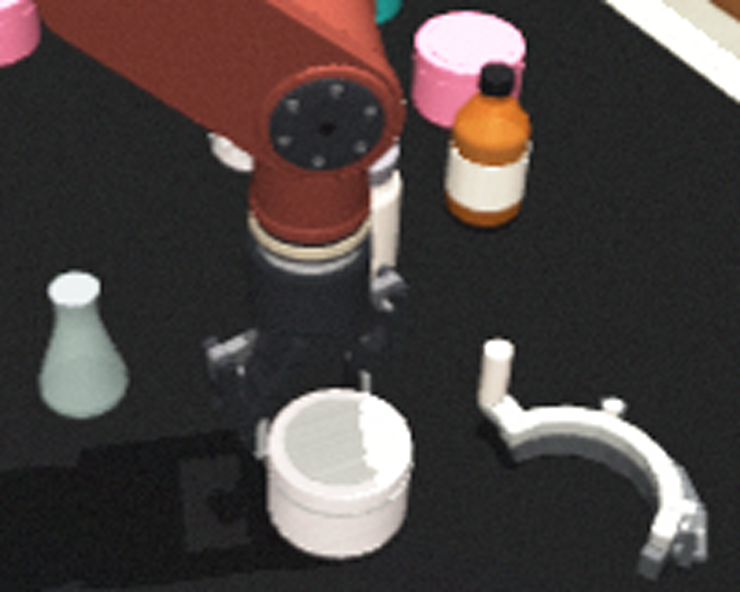

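View pics/top8.png

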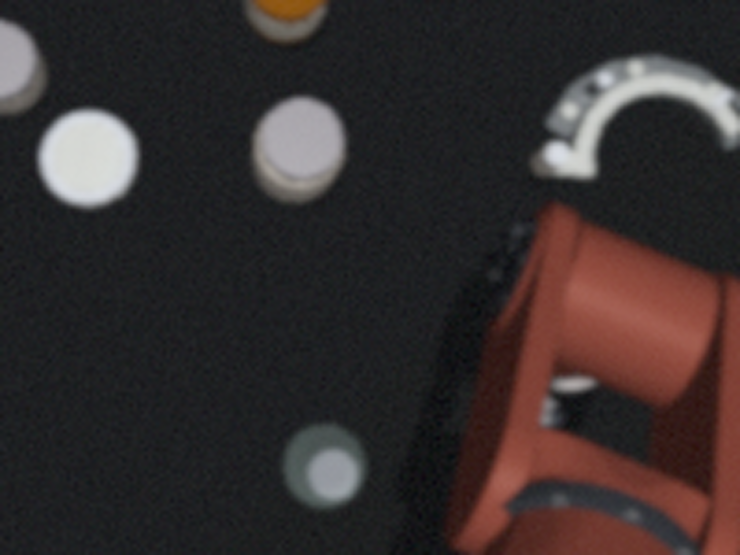

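Emit:
{"api": "play_rows", "payload": {"series": [[[0,-2,14],[0,0,0]],[[0,-4,28],[0,0,0]],[[0,-6,42],[0,0,0]],[[0,-6,56],[0,0,0]],[[0,-6,70],[0,0,0]]]}}

```text
time: 11.5
eef_pos: [0.4609, -0.2086, 0.0445]
orientation: [0.502, 0.497, -0.501, 0.5]
ft_force: [0.3, 2.1, 0.3]
grip_width: 0.0683
```

Emit:
{"api": "play_rows", "payload": {"series": [[[0,0,10],[0,0,0]],[[0,0,20],[0,0,0]],[[0,0,30],[0,0,0]],[[0,0,30],[0,0,0]],[[-15,0,20],[0,0,0]]]}}

```text
time: 12.12
eef_pos: [0.46, -0.2283, 0.0591]
orientation: [0.502, 0.498, -0.501, 0.499]
ft_force: [-0.7, -0.0, 0.6]
grip_width: 0.0683
```

```bash
python3 m.py .40 -.285 .125 -84; python3 - <<'E'
from h import *
for n,r in(("side",(180,340,200,400)),("top",(150,300,250,450))):
    c=camera(n);cv2.imwrite(f"pics/{n}9.png",cv2.resize(c["image"][r[0]:r[1],r[2]:r[3]],None,fx=3.7,fy=3.7,interpolation=2))
E
```

```text
t 12.12 pos [ 0.46   -0.2283  0.0591] yaw -0.4 F [-0.7 -0.   0.6] w 0.0683 q [-0.6   0.23  2.    0.    0.91 -0.59]
shift [-66.  -59.5  57.1] turn [ 1.459 -0.002 -0.002]
```

View pics/side9.png

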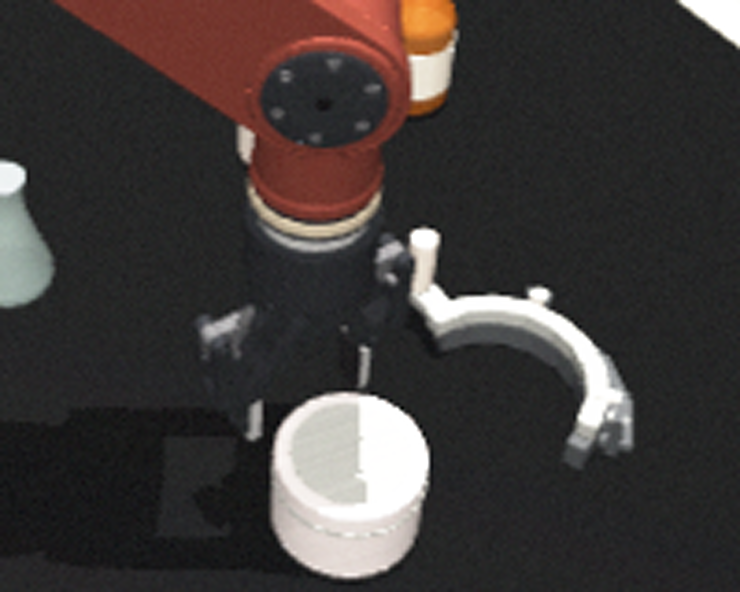

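View pics/top9.png

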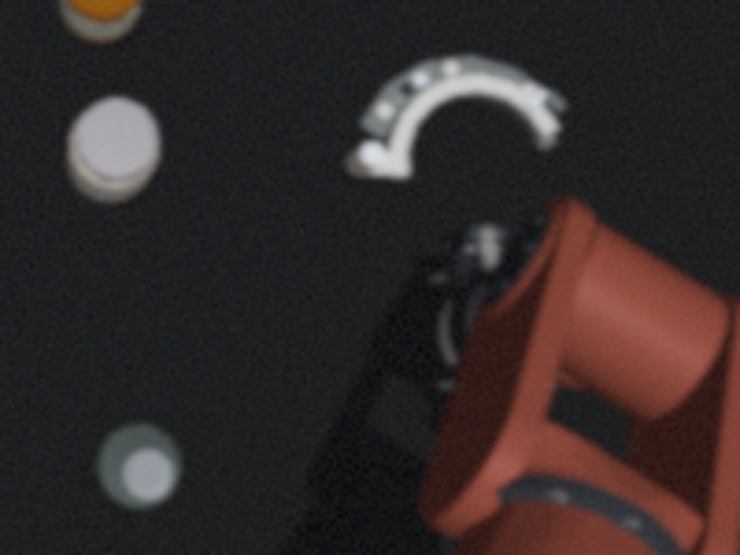

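```bash
python3 - <<'E'
from h import *
c=camera("side");im=c["image"]
print(ray(c,(200+351.5/3.7-.4,180+456/3.7-.4),.06))
# circle rim projections for check
for ctr in([.461,-.2785],[.463,-.276]):
    a=np.linspace(0,2*np.pi,5)[:4];p=np.c_[ctr[0]+.045*np.cos(a),ctr[1]+.045*np.sin(a),a*0+.06]
    print(((proj(c,p)-[200,180]+.5)*3.7).round())
E
```

```text
[ 0.4601992  -0.28256687  0.06      ]
[[411. 419.]
 [307. 398.]
 [285. 484.]
 [394. 507.]]
[[411. 415.]
 [307. 394.]
 [285. 479.]
 [394. 502.]]
```

Emit:
{"api": "play_rows", "payload": {"series": [[[-30,0,-6],[0,0,0]],[[-66,0,-4],[0.17,0,0]],[[-66,-15,8],[0.35,0,0]],[[-66,-30,20],[0.52,0,0]],[[-66,-42,32],[0.7,0,0]]]}}

```text
time: 12.9
eef_pos: [0.4189, -0.2601, 0.1273]
orientation: [0.644, 0.293, -0.641, 0.297]
ft_force: [-0.6, -0.1, -0.7]
grip_width: 0.0682
```

```bash
python3 m.py .404 -.286 .125 -84
```

```text
t 12.9 pos [ 0.4189 -0.2601  0.1273] yaw -40.7 F [-0.6 -0.1 -0.7] w 0.0682 q [-0.7   0.08  2.02  0.    1.04  0.01]
shift [ 2.2  5.5 29.3] turn [ 0.757 -0.005 -0.006]
```

Emit:
{"api": "play_rows", "payload": {"series": [[[0,1,8],[0.17,0,0]],[[0,3,16],[0.34,0,0]],[[0,4,24],[0.51,0,0]],[[0,5,29],[0.68,0,0]],[[0,5,29],[0.757,0,0]]]}}

```text
time: 13.52
eef_pos: [0.4038, -0.2855, 0.1275]
orientation: [0.709, 0.034, -0.704, 0.037]
ft_force: [0.6, 0.3, -0.4]
grip_width: 0.0686
```

```bash
python3 m.py .404 -.286 .045 -84; python3 - <<'E'
from h import *
for n,r in(("side",(180,340,200,400)),("top",(150,300,250,450))):
    c=camera(n);cv2.imwrite(f"pics/{n}10.png",cv2.resize(c["image"][r[0]:r[1],r[2]:r[3]],None,fx=3.7,fy=3.7,interpolation=2))
E
```

```text
t 13.53 pos [ 0.4038 -0.2855  0.1275] yaw -84.2 F [ 0.6  0.3 -0.4] w 0.0686 q [-0.76  0.08  2.02  0.    1.04  0.71]
shift [82.5  0.1  0.4] turn [-0.003 -0.007 -0.005]
```

View pics/side10.png

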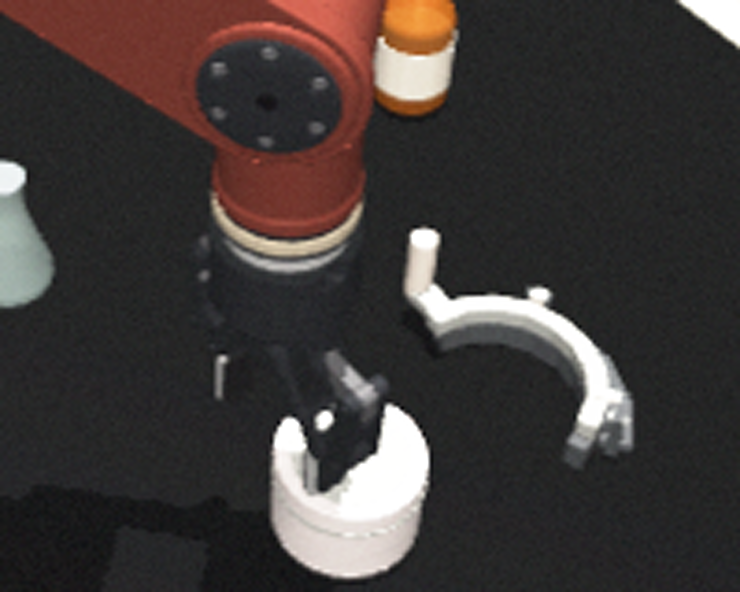

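View pics/top10.png

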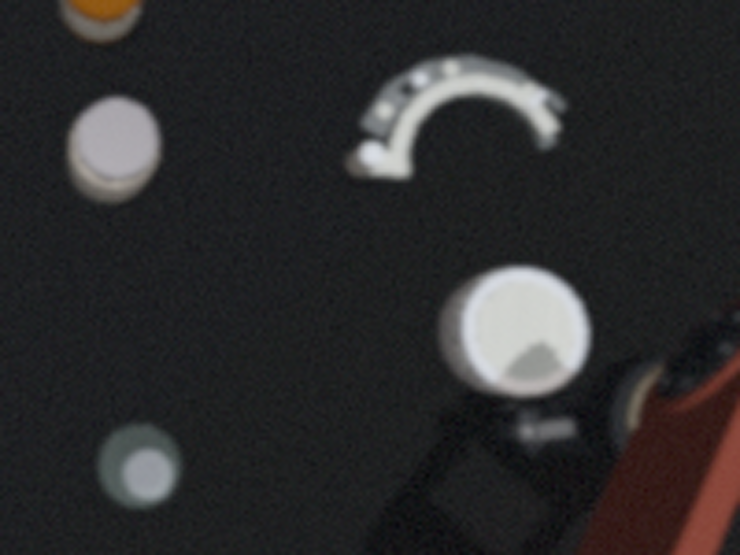

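```bash
python3 - <<'E'
from clamp import *
c=camera("top");q=clampfit(c)
t=ray(c,(250+525.5/3.7-.4,150+330/3.7-.4),.06);print("tin",t)
d=q[:2]-t[:2];print(np.hypot(*d),np.degrees(np.arctan2(d[1],d[0])))
s=camera("side")
p=robot.get_state()["eef_pos"];a=np.radians(-84)
for sg in(1,-1):
    print(((proj(s,p+sg*.041*np.array([np.cos(a),np.sin(a),0])-[0,0,.017])[0]-[200,180]+.5)*3.7).round())
E
```

```text
bay [ 0.59022555 -0.26354893  0.0514997 ] 0.00020568725071803823
tin [ 0.4615447  -0.28025513  0.06      ]
0.12976077339954786 7.3971439631081575
[324. 498.]
[231. 399.]
```

Emit:
{"api": "play_rows", "payload": {"series": [[[25,0,0],[0,0,0]],[[50,0,0],[0,0,0]],[[72,0,0],[0,0,0]],[[82,0,0],[0,0,0]],[[82,0,0],[0,0,0]]]}}

```text
time: 14.35
eef_pos: [0.4041, -0.2851, 0.0449]
orientation: [0.708, 0.037, -0.704, 0.039]
ft_force: [-0.2, -0.3, 0.1]
grip_width: 0.0684
```

```bash
python3 m.py .5515 -.2677 .045 -84
```

```text
t 14.35 pos [ 0.4041 -0.2851  0.0449] yaw -83.9 F [-0.2 -0.3  0.1] w 0.0684 q [-0.76  0.22  2.05  0.    0.87  0.7 ]
shift [   0.7   -1.6 -148.4] turn [ 0.002 -0.006 -0.003]
```

Emit:
{"api": "play_rows", "payload": {"series": [[[0,0,-12],[0,0,0]],[[0,0,-24],[0,0,0]],[[0,0,-36],[0,0,0]],[[0,-1,-48],[0,0,0]],[[0,-1,-60],[0,0,0]]]}}

```text
time: 14.98
eef_pos: [0.4643, -0.2776, 0.0455]
orientation: [0.708, 0.037, -0.704, 0.039]
ft_force: [-5.0, -0.5, 4.2]
grip_width: 0.0685
```

Emit:
{"api": "play_rows", "payload": {"series": [[[0,0,-11],[0,0,0]],[[0,0,-22],[0,0,0]],[[0,0,-33],[0,0,0]],[[0,0,-44],[0,0,0]],[[0,0,-44],[0,0,0]]]}}

```text
time: 15.6
eef_pos: [0.5097, -0.2728, 0.0458]
orientation: [0.709, 0.037, -0.703, 0.039]
ft_force: [0.3, -0.1, 0.5]
grip_width: 0.0685
```

```bash
python3 m.py .5515 -.2677 .045 -84; python3 - <<'E'
from h import *
for n,r in(("side",(180,340,240,440)),("top",(130,280,270,470))):
    c=camera(n);cv2.imwrite(f"pics/{n}11.png",cv2.resize(c["image"][r[0]:r[1],r[2]:r[3]],None,fx=3.7,fy=3.7,interpolation=2))
E
```

```text
t 15.6 pos [ 0.5097 -0.2728  0.0458] yaw -83.8 F [ 0.3 -0.1  0.5] w 0.0685 q [-0.61  0.37  1.85  0.    0.92  0.85]
shift [  1.1  -0.6 -42.1] turn [ 0.003 -0.007 -0.004]
```

View pics/side11.png

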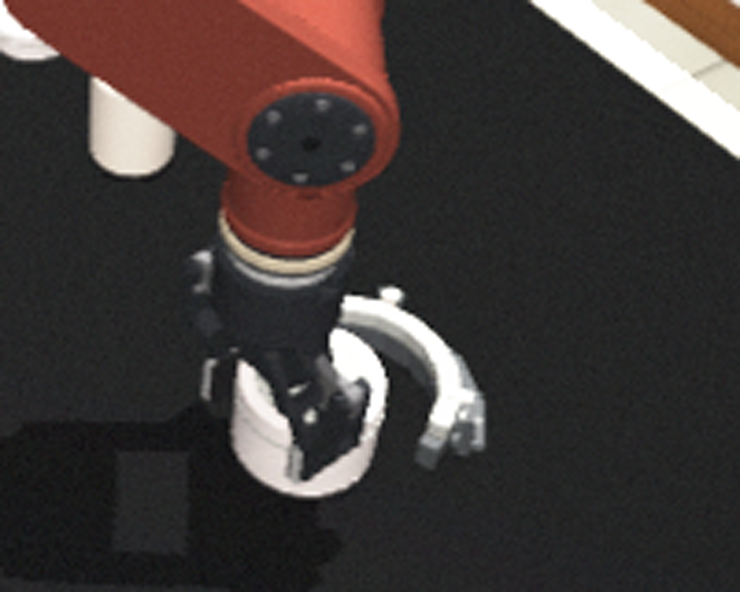

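View pics/top11.png

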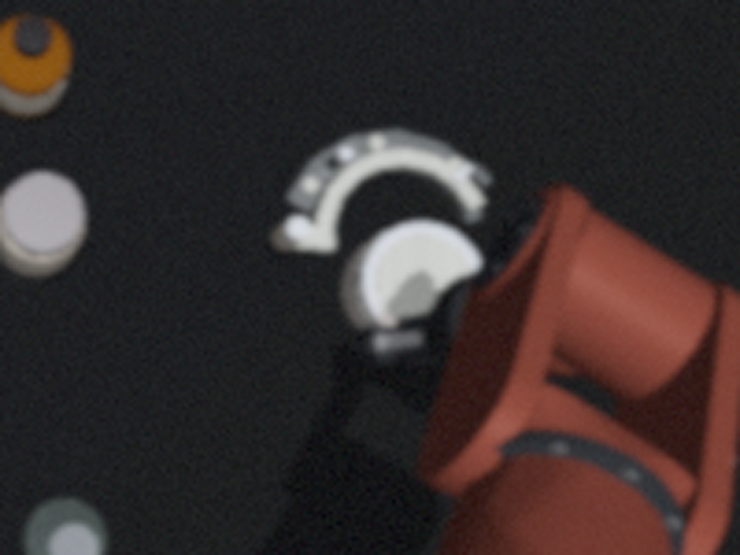

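```bash
python3 - <<'E'
from clamp import *
c=camera("top");im=c["image"]
q=np.array([.5902,-.2635]);
# fit tin top circle: white saturated pixels boundary, left/top part
def rim(b0,angs,z=.06,R=.045):
    g=cv2.GaussianBlur(im[:,:,1],(3,3),0).astype(np.float32)
    for it in range(5):
        pts=[]
        for a in np.radians(angs):
            rr=np.arange(.052,.036,-.0005);p=np.c_[b0[0]+rr*np.cos(a),b0[1]+rr*np.sin(a),rr*0+z]
            uv=proj(c,p).astype(np.float32);v=cv2.remap(g,uv[:,:1].T.copy(),uv[:,1:].T.copy(),1)[0]
            k=np.argmax(np.abs(np.diff(v)));pts.append(p[k,:2])
        pts=np.array(pts)
        r=least_squares(lambda o:np.hypot(pts[:,0]-o[0],pts[:,1]-o[1])-R,b0,loss='soft_l1',f_scale=.001);b0=r.x
    return b0,np.abs(r.fun).mean()
print(rim(ray(c,(384.6,205.5),.06)[:2],np.arange(-40,75,4)))
E
```

```text
(array([ 0.55263901, -0.26613314]), np.float64(0.0006624062969483583))
```

Emit:
{"api": "play_rows", "payload": {"series": [[[0,0,-9],[0,0,0]],[[0,0,-18],[0,0,0]],[[0,0,-27],[0,0,0]],[[0,0,-35],[0,0,0]],[[0,0,-40],[0,0,0]]]}}

```text
time: 16.38
eef_pos: [0.5488, -0.2684, 0.0457]
orientation: [0.708, 0.037, -0.704, 0.039]
ft_force: [-2.0, 0.2, -0.3]
grip_width: 0.068
```

Emit:
{"api": "play_rows", "payload": {"series": [[[0,0,0],[0,0,0]],[[0,0,10],[0,0,0]]]}}

```text
time: 16.62
eef_pos: [0.5398, -0.2697, 0.0463]
orientation: [0.709, 0.037, -0.703, 0.04]
ft_force: [0.8, -0.6, -1.1]
grip_width: 0.0684
```

```bash
python3 m.py .5515 -.2677 .045 -84; python3 - <<'E'
from h import *
for n,r in(("side",(180,340,240,440)),("top",(130,280,270,470))):
    c=camera(n);cv2.imwrite(f"pics/{n}12.png",cv2.resize(c["image"][r[0]:r[1],r[2]:r[3]],None,fx=3.7,fy=3.7,interpolation=2))
E
```

```text
t 16.62 pos [ 0.5398 -0.2697  0.0463] yaw -83.8 F [ 0.8 -0.6 -1.1] w 0.0684 q [-0.58  0.41  1.79  0.    0.93  0.88]
shift [  1.4  -0.8 -11.9] turn [ 0.003 -0.008 -0.005]
```

View pics/side12.png

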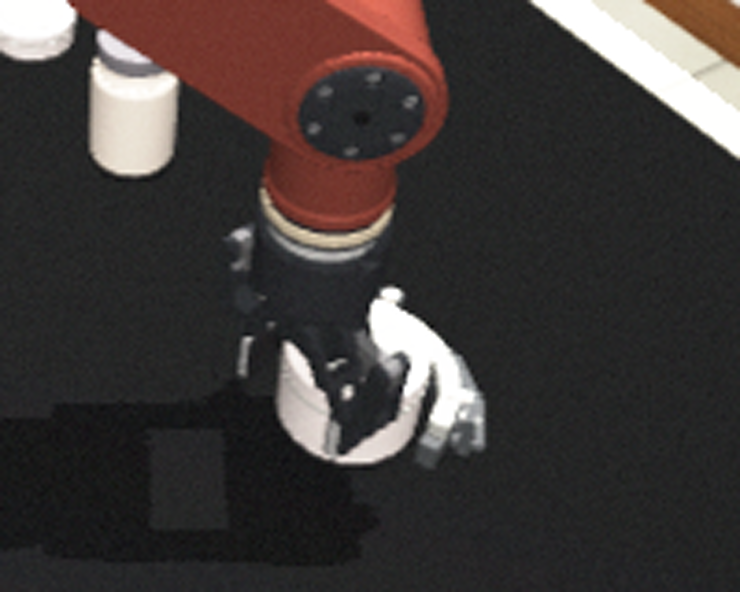

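View pics/top12.png

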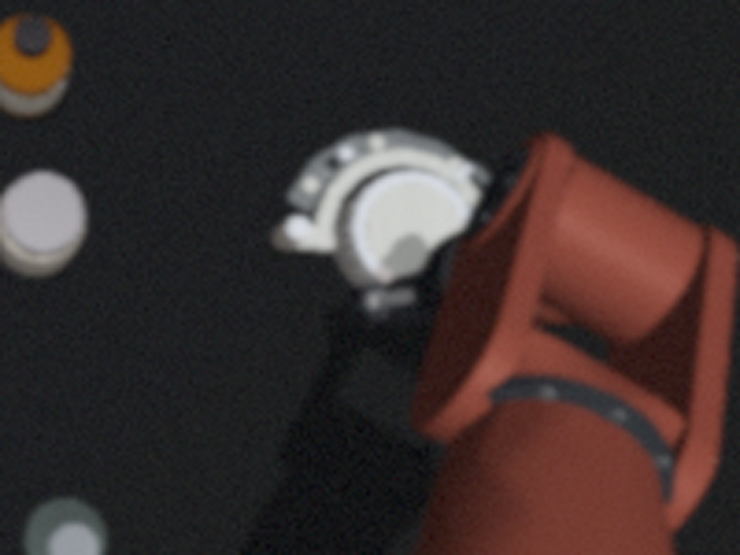

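Emit:
{"api": "play_rows", "payload": {"series": [[[-30,0,2],[0,0,0]],[[-80,0,5],[0,0,0]],[[-110,-25,15],[-0.18,0,0]],[[-115,-80,25],[-0.36,0,0]],[[-115,-135,40],[-0.54,0,0]]], "fingers": 0.65}}

```text
time: 17.35
eef_pos: [0.4835, -0.1387, 0.1617]
orientation: [0.673, 0.224, -0.667, 0.228]
ft_force: [0.4, 0.7, -0.4]
grip_width: 0.0302
```

```bash
python3 m.py .591 -.1735 .16 0; python3 - <<'E'
from h import *
for n,r in(("side",(180,340,240,440)),("top",(130,280,270,470))):
    c=camera(n);cv2.imwrite(f"pics/{n}13.png",cv2.resize(c["image"][r[0]:r[1],r[2]:r[3]],None,fx=3.7,fy=3.7,interpolation=2))
E
```

```text
t 17.35 pos [ 0.4835 -0.1387  0.1617] yaw -52.7 F [ 0.4  0.7 -0.4] w 0.0302 q [-0.42  0.05  1.98  0.    1.11  0.5 ]
shift [  2.9  92.8 -64.4] turn [-0.92  -0.001 -0.011]
```

View pics/side13.png

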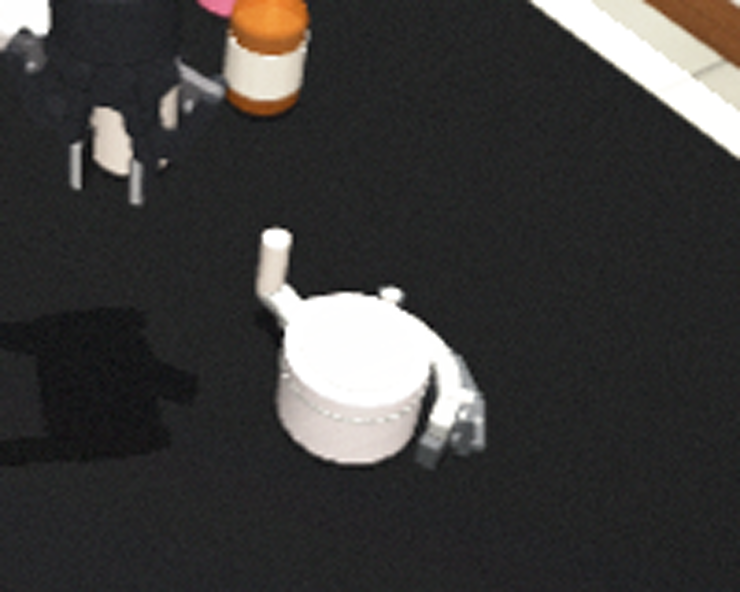

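View pics/top13.png

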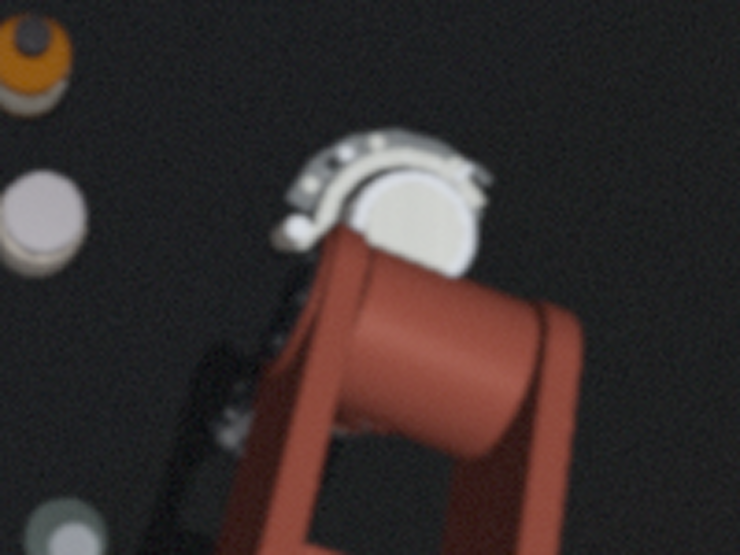

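```bash
python3 - <<'E'
from h import *
from scipy.optimize import least_squares
c=camera("top");im=c["image"]
print("tin",ray(c,(381.9,192.4),.06),"handle",ray(c,(270+298.5/3.7-.4,130+229/3.7-.4),.078))
g=cv2.GaussianBlur(im[:,:,1],(3,3),0).astype(np.float32)
b0=ray(c,(381.9,192.4),.06)[:2]
for it in range(5):
    pts=[]
    for a in np.radians(np.r_[np.arange(-95,-60,4),np.arange(-50,80,4)]):
        rr=np.arange(.050,.038,-.0005);p=np.c_[b0[0]+rr*np.cos(a),b0[1]+rr*np.sin(a),rr*0+.06]
        uv=proj(c,p).astype(np.float32);v=cv2.remap(g,uv[:,:1].T.copy(),uv[:,1:].T.copy(),1)[0]
        k=np.argmax(np.diff(v));pts.append(p[k,:2])
    pts=np.array(pts)
    r=least_squares(lambda o:np.hypot(pts[:,0]-o[0],pts[:,1]-o[1])-.045,b0,loss='soft_l1',f_scale=.001);b0=r.x
print(b0,np.abs(r.fun).mean())
s=camera("side");print("side",ray(s,(240+356/3.7-.4,180+350/3.7-.4),.06))
E
```

```text
tin [ 0.58785573 -0.2641082   0.06      ] handle [ 0.59019402 -0.17343542  0.078     ]
[ 0.58877394 -0.26117055] 0.0010898206296176382
side [ 0.58765366 -0.26561592  0.06      ]
```

```bash
python3 m.py .5903 -.1745 .16 0
```

```text
t 17.55 pos [ 0.4827 -0.1386  0.1602] yaw -52.9 F [ 0.9 -1.  -0.2] w 0.0299 q [-0.42  0.05  1.98 -0.    1.11  0.5 ]
shift [  1.1  93.5 -64.1] turn [-0.923 -0.    -0.008]
```

Emit:
{"api": "play_rows", "payload": {"series": [[[0,18,-12],[-0.17,0,0]],[[0,36,-25],[-0.34,0,0]],[[0,54,-38],[-0.51,0,0]],[[0,73,-51],[-0.68,0,0]],[[0,93,-64],[-0.85,0,0]]], "fingers": 0.62}}

```text
time: 18.18
eef_pos: [0.5914, -0.1764, 0.1612]
orientation: [0.518, 0.479, -0.516, 0.485]
ft_force: [0.7, -0.3, 0.3]
grip_width: 0.0327
```

```bash
python3 m.py .5903 -.1745 .12 0;  python3 - <<'E'
from h import *
for n,r in(("side",(180,340,240,440)),("top",(130,280,270,470))):
    c=camera(n);cv2.imwrite(f"pics/{n}14.png",cv2.resize(c["image"][r[0]:r[1],r[2]:r[3]],None,fx=3.7,fy=3.7,interpolation=2))
E
```

```text
t 18.18 pos [ 0.5914 -0.1764  0.1612] yaw -4.0 F [ 0.7 -0.3  0.3] w 0.0327 q [-0.4   0.28  1.71 -0.    1.14 -0.33]
shift [41.2 -1.6 -1.9] turn [-0.07   0.004 -0.008]
```

View pics/side14.png

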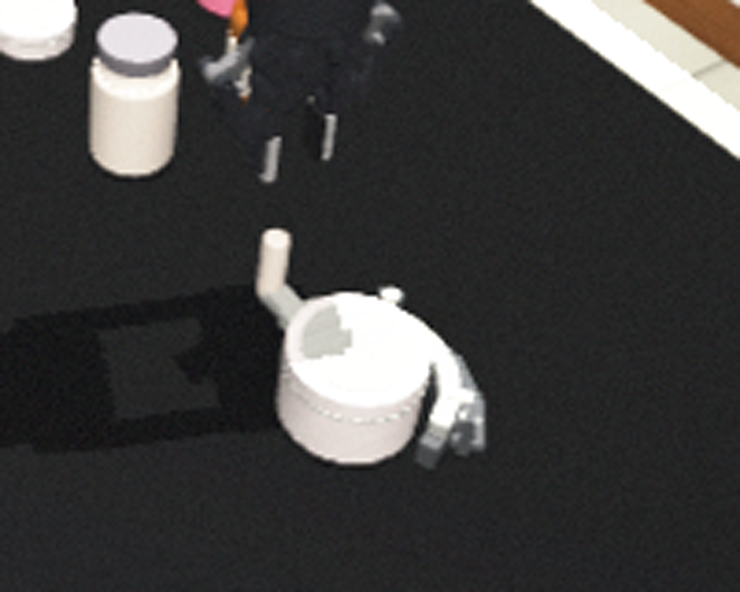

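```bash
python3 - <<'E'
from h import *
s=camera("side");p=robot.get_state()["eef_pos"];a=np.radians(-4);y=np.array([np.cos(a),np.sin(a),0])
for d in(.017,.013):
  for sg in(1,-1): print(p,d,sg,((proj(s,p+sg*.0195*y-[0,0,d])[0]-[240,180]+.5)*3.7).round())
for q in([.5903,-.1745,.078],[.5903,-.178,.078],[.587,-.1745,.078]):print(((proj(s,q)[0]-[240,180]+.5)*3.7).round())
E
```

```text
[ 0.59100621 -0.17604773  0.161226  ] 0.017 1 [313. 155.]
[ 0.59100621 -0.17604773  0.161226  ] 0.017 -1 [261. 175.]
[ 0.59100621 -0.17604773  0.161226  ] 0.013 1 [314. 151.]
[ 0.59100621 -0.17604773  0.161226  ] 0.013 -1 [261. 170.]
[275. 238.]
[278. 241.]
[271. 239.]
```

Emit:
{"api": "play_rows", "payload": {"series": [[[25,-1,-2],[-0.05,0,0]],[[50,-1,-2],[-0.05,0,0]],[[70,-1,-2],[-0.05,0,0]],[[80,-1,-2],[-0.05,0,0]],[[80,-1,-2],[-0.05,0,0]]]}}

```text
time: 18.95
eef_pos: [0.5901, -0.1741, 0.0804]
orientation: [0.508, 0.49, -0.506, 0.495]
ft_force: [-0.8, 0.5, -0.1]
grip_width: 0.0324
```

```bash
python3 m.py .5903 -.1745 .062 0;  python3 - <<'E'
from h import *
for n,r in(("side",(180,340,240,440)),):
    c=camera(n);cv2.imwrite(f"pics/{n}15.png",cv2.resize(c["image"][r[0]:r[1],r[2]:r[3]],None,fx=3.7,fy=3.7,interpolation=2))
E
```

```text
t 18.95 pos [ 0.5901 -0.1741  0.0804] yaw -1.6 F [-0.8  0.5 -0.1] w 0.0324 q [-0.4   0.38  1.75 -0.    1.   -0.37]
shift [18.4  0.1  0.3] turn [-0.029  0.003 -0.006]
```

View pics/side15.png

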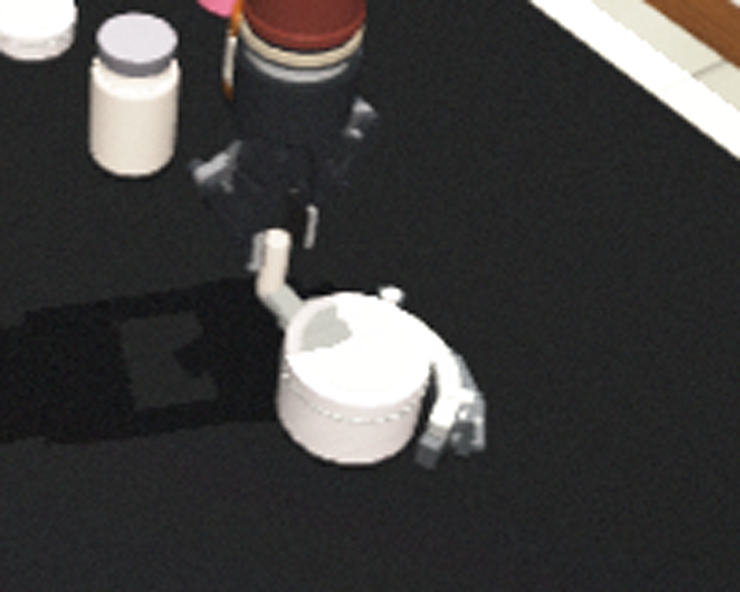

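Emit:
{"api": "play_rows", "payload": {"series": [[[10,0,0],[0,0,0]],[[18,0,0],[0,0,0]],[[18,0,0],[0,0,0]]], "fingers": 0.72}}

```text
time: 19.38
eef_pos: [0.5903, -0.1741, 0.0624]
orientation: [0.508, 0.491, -0.506, 0.495]
ft_force: [0.6, -0.2, -0.4]
grip_width: 0.0237
```

```bash
cat > arc.py <<'E'
import sys
from m import *
B=np.array([.5902,-.2635]);s=robot.get_state();p=s["eef_pos"];v=p[:2]-B
M=R.from_quat(s["orientation"]).as_matrix()
th=np.arctan2(v[1],v[0]);yaw=np.degrees(np.arctan2(M[1,1],M[0,1]))
print("t",s["time"],p.round(4),"r",np.hypot(*v).round(4),"ang",np.degrees(th).round(1),"yaw",yaw.round(1),"F",s["ft_force"].round(1),"w",s["grip_width"].round(4),"q",s["joints"].round(2))
r=float(sys.argv[1]) if len(sys.argv)>1 else .09;d=float(sys.argv[2]) if len(sys.argv)>2 else .13;n=int(sys.argv[3]) if len(sys.argv)>3 else 5
for k in range(1,n+1):
    a=th+d*k;t=[*(B+r*np.array([np.cos(a),np.sin(a)])),.062]
    sh,rv=go(t,yaw+np.degrees(d*k));print(sh.round(1),rv.round(3))
E
python3 arc.py
```

```text
Traceback (most recent call last):
  File "arc.py", line 6, in <module>
    print("t",s["time"],p.round(4),"r",np.hypot(*v).round(4),"ang",np.degrees(th).round(1),"yaw",yaw.round(1),"F",s["ft_force"].round(1),"w",s["grip_width"].round(4),"q",s["joints"].round(2))
                                                                                                                                             ^^^^^^^^^^^^^^^^^^^^^
AttributeError: 'float' object has no attribute 'round'
```

```bash
sed -i 's/s\["grip_width"\].round(4)/round(s["grip_width"],4)/' arc.py; python3 arc.py
```

```text
t 19.375 [ 0.5903 -0.1741  0.0624] r 0.0894 ang 90.0 yaw -1.6 F [ 0.6 -0.2 -0.4] w 0.0237 q [-0.4   0.41  1.75 -0.    0.97 -0.37]
[  0.3 -11.7   0.5] [-0.13   0.003 -0.006]
[  0.2 -23.1   3.1] [-0.26   0.004 -0.006]
[  0.2 -34.    7.1] [-0.39   0.004 -0.005]
[  0.1 -44.4  12.5] [-0.52   0.005 -0.005]
[  0.1 -54.   19.2] [-0.65   0.005 -0.005]
```

Emit:
{"api": "play_rows", "payload": {"series": [[[0,-11.7,0.5],[-0.13,0,0]],[[0,-23,3],[-0.26,0,0]],[[0,-34,7],[-0.39,0,0]],[[0,-44.5,12.5],[-0.52,0,0]],[[0,-54,19],[-0.65,0,0]]]}}

```text
time: 20.0
eef_pos: [0.5363, -0.1915, 0.0627]
orientation: [0.322, 0.627, -0.321, 0.633]
ft_force: [1.9, 1.2, 0.7]
grip_width: 0.0238
```

```bash
python3 arc.py .09 .12 5;  python3 - <<'E'
from h import *
for n,r in(("side",(180,340,240,440)),):
    c=camera(n);cv2.imwrite(f"pics/{n}16.png",cv2.resize(c["image"][r[0]:r[1],r[2]:r[3]],None,fx=3.7,fy=3.7,interpolation=2))
E
```

```text
t 20.0 [ 0.5363 -0.1915  0.0627] r 0.09 ang 126.8 yaw 35.9 F [1.9 1.2 0.7] w 0.0238 q [-0.47  0.33  1.87  0.    0.94 -1.09]
[  0.7 -10.8   0.8] [-0.12   0.007 -0.004]
[  0.7 -21.4   2.9] [-0.24   0.008 -0.004]
[  0.6 -31.6   6.2] [-0.36   0.008 -0.003]
[  0.6 -41.4  10.8] [-0.48   0.008 -0.003]
[  0.6 -50.6  16.5] [-0.6    0.008 -0.002]
```

View pics/side16.png

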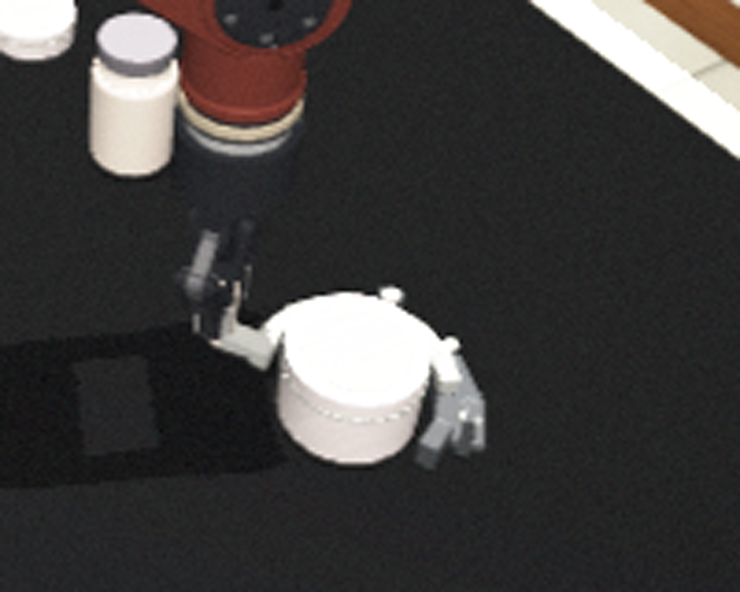

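Emit:
{"api": "play_rows", "payload": {"series": [[[0.5,-10.8,0.8],[-0.12,0,0]],[[0.5,-21.4,2.9],[-0.24,0,0]],[[0.5,-31.6,6.2],[-0.36,0,0]],[[0.5,-41.4,10.8],[-0.48,0,0]],[[0.5,-50.6,16.5],[-0.6,0,0]]]}}

```text
time: 20.68
eef_pos: [0.5042, -0.235, 0.0623]
orientation: [0.119, 0.694, -0.12, 0.699]
ft_force: [1.0, 1.7, 0.9]
grip_width: 0.0241
```

```bash
python3 arc.py .09 .04 3;  python3 - <<'E'
from h import *
for n,r in(("side",(180,340,240,440)),("top",(130,280,270,470))):
    c=camera(n);cv2.imwrite(f"pics/{n}17.png",cv2.resize(c["image"][r[0]:r[1],r[2]:r[3]],None,fx=3.7,fy=3.7,interpolation=2))
E
```

```text
t 20.675 [ 0.5042 -0.235   0.0623] r 0.0906 ang 161.7 yaw 70.5 F [1.  1.7 0.9] w 0.0241 q [-0.56  0.3   1.9   0.    0.93 -1.79]
[ 0.3 -3.6  0.8] [-0.04   0.007  0.001]
[ 0.3 -7.2  1.1] [-0.08   0.007  0.001]
[  0.3 -10.7   1.5] [-0.12   0.007  0.001]
```

View pics/side17.png

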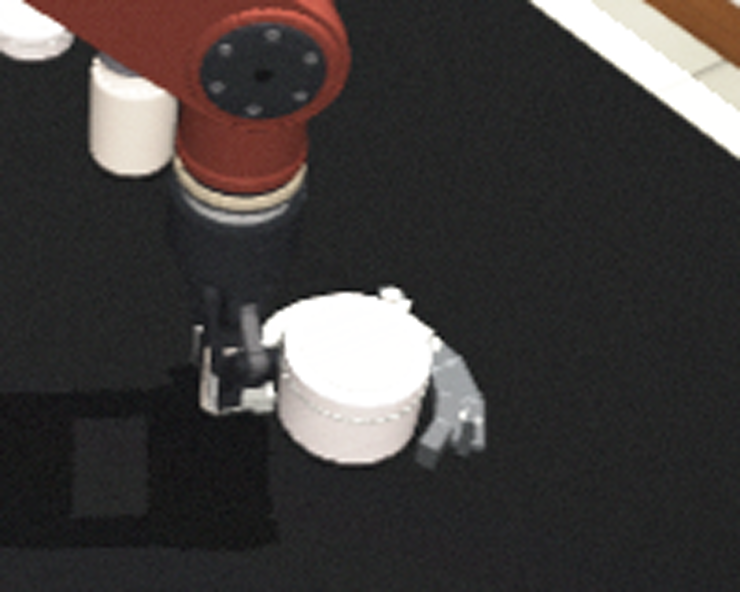

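View pics/top17.png

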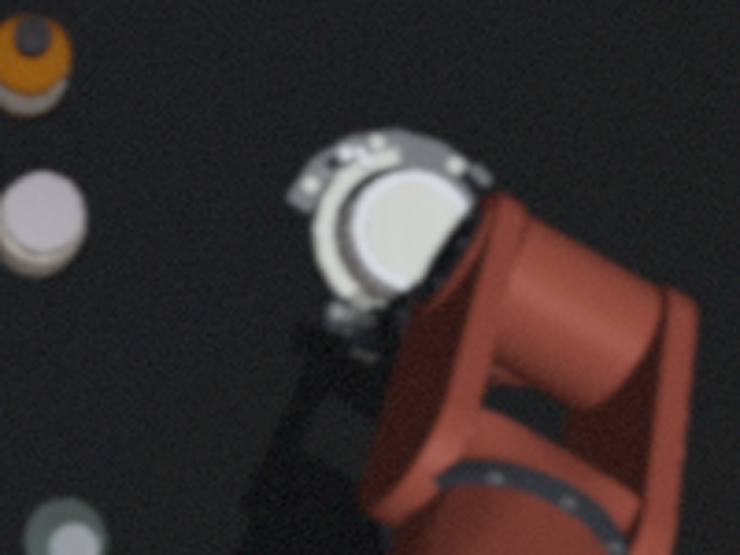

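Emit:
{"api": "play_rows", "payload": {"series": [[[0,-4,0.6],[-0.04,0,0]],[[0,-8,1],[-0.08,0,0]],[[0,-11.4,1.6],[-0.127,0,0]],[[0,-11.4,1.6],[-0.127,0,0]]]}}

```text
time: 21.28
eef_pos: [0.5015, -0.2467, 0.0621]
orientation: [0.077, 0.701, -0.079, 0.705]
ft_force: [0.3, 0.1, -0.1]
grip_width: 0.0238
```

```bash
python3 arc.py .09 .04 3;  python3 - <<'E'
from h import *
ims=[]
for n,r in(("side",(220,300,310,390)),("top",(150,230,330,410))):
    c=camera(n);ims.append(cv2.resize(c["image"][r[0]:r[1],r[2]:r[3]],None,fx=5,fy=5,interpolation=2))
cv2.imwrite(f"pics/b18.png",np.hstack(ims))
E
```

```text
t 21.275 [ 0.5015 -0.2467  0.0621] r 0.0903 ang 169.3 yaw 77.3 F [ 0.3  0.1 -0.1] w 0.0238 q [-0.58  0.31  1.89  0.    0.93 -1.93]
[ 0.1 -3.6  0.5] [-0.04   0.007  0.002]
[ 0.1 -7.2  0.8] [-0.08   0.006  0.002]
[  0.1 -10.7   1.3] [-0.12   0.006  0.003]
```

View pics/b18.png

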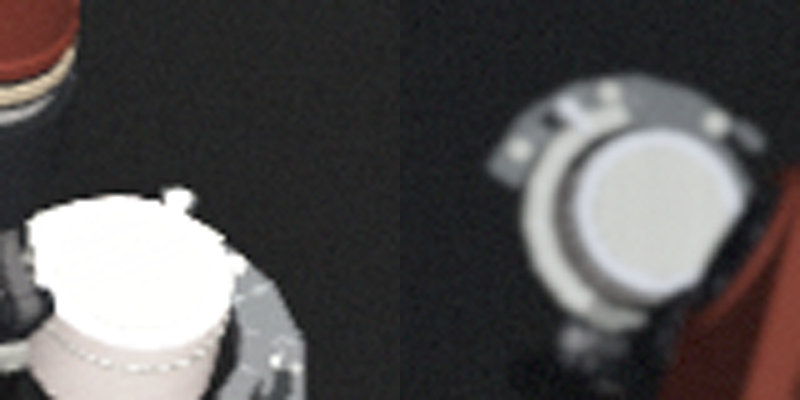

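Emit:
{"api": "play_rows", "payload": {"series": [[[0,3,0],[0,0,0]],[[0,3,0],[0,0,0]],[[-30,3,0],[0,0,0]],[[-70,3,0],[0,0,0]],[[-110,3,20],[0,0,0]]]}}

```text
time: 22.0
eef_pos: [0.52, -0.2473, 0.1727]
orientation: [0.077, 0.701, -0.079, 0.704]
ft_force: [0.1, -0.7, -0.2]
grip_width: 0.0238
```

Emit:
{"api": "play_rows", "payload": {"series": [[[-20,40,-30],[0,0,0]],[[-40,85,-50],[0,0,0]],[[-50,120,-80],[0,0,0]],[[-50,150,-90],[0,0,0]],[[-50,170,-90],[0,0,0]]]}}

```text
time: 22.62
eef_pos: [0.4688, -0.0601, 0.2224]
orientation: [0.077, 0.701, -0.079, 0.705]
ft_force: [0.1, -0.7, 1.2]
grip_width: 0.0242
```

```bash
python3 m.py;  python3 - <<'E'
from h import *
ims=[]
for n,r in(("side",(220,320,290,390)),("top",(140,240,320,420))):
    c=camera(n);cv2.imwrite(f"pics/{n}19.png",c["image"]);ims.append(cv2.resize(c["image"][r[0]:r[1],r[2]:r[3]],None,fx=4,fy=4,interpolation=2))
cv2.imwrite(f"pics/b19.png",np.hstack(ims))
E
```

```text
t 22.62 pos [ 0.4688 -0.0601  0.2224] yaw 77.4 F [ 0.1 -0.7  1.2] w 0.0242 q [-0.28 -0.09  1.99 -0.    1.24 -1.62]
```

View pics/b19.png

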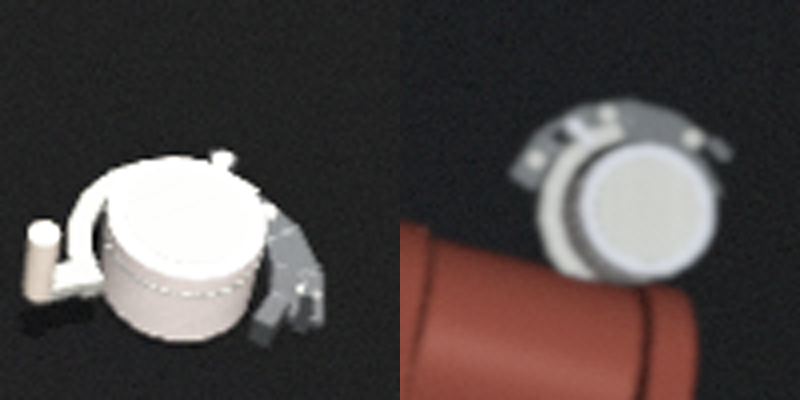

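View pics/top19.png

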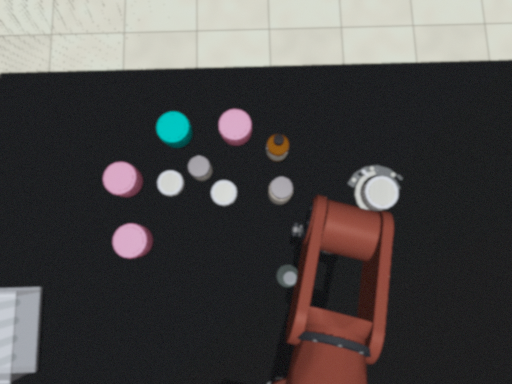

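```bash
python3 - <<'E'
from h import *
s=camera("side");c=camera("top");B=np.array([.5902,-.2635])
h=ray(s,(290+43.5/4-.4,220+231/4-.4),.078)[:2];v=h-B;a=np.degrees(np.arctan2(v[1],v[0]))
h0=np.array([.59009,-.17610])-B;a0=np.degrees(np.arctan2(h0[1],h0[0]))
print("handle",h,np.hypot(*v),a,"ring~",np.radians(a-6.2-75),"start(side)",a0)
print("tin",ray(c,(381.6,192.6),.06)[:2]-B, ray(s,(290+186/4-.4,220+218/4-.4),.06)[:2]-B)
# displacement of others: compare to first images
A=cv2.imread("pics/top0.png");b=c["image"]
from itertools import product
for n,(x0,x1,y0,y1) in dict(dL=(157,183,170,196),dR=(211,238,179,206),bot=(264,292,130,160),tall=(266,296,174,206),jar=(190,208,154,170),flask=(276,300,264,289)).items():
    sh,_=cv2.phaseCorrelate(A[y0:y1,x0:x1,1].astype(np.float32),b[y0:y1,x0:x1,1].astype(np.float32));print(n,np.round(sh,2))
E
```

```text
handle [ 0.50222039 -0.24300319] 0.09033565718135374 166.8855958455823 ring~ 1.495495769038586 start(side) 90.0721113549044
tin [-0.00287201  0.0002556 ] [-0.00180301 -0.00223096]
dL [0.54 0.64]
dR [0.46 0.55]
bot [-0.12  0.04]
tall [-0.08 -0.2 ]
jar [-0.11  0.01]
flask [-0.13  0.53]
```

```bash
python3 -c "
from rig import order;print(order.hand_in())"
```

```text
the job is handed in; nothing more can be done
None
```

The tin is in the clamp and the ring is turned to the locked mark. The job was handed in at about 23 s of the 72 s, and no verdict came back.

**What I did:** I pushed the tin out of the cluster with the half-open fingers straddling the jar. From there I slid it between the tall jar and the flask to the clamp and in through its mouth. Then I turned the ring with the fingers around the handle, let go and moved the arm clear.

**Last checks:**

| Check | Measured | Limit |
|---|---|---|
| Tin's distance from the bay centre | about 3 mm in both cameras, on the mouth side | 12 mm |
| Ring angle | about 1.495 rad, pointer beside the striped lug | 1.38 to 1.62 rad |
| Bottle, tall jar, flask and cluster jar | shifted 0.5 px or less, about 1.5 mm | 15 mm (cluster jar 10 mm) |
| Dishes | shifted 0.7 to 0.8 px, about 2 mm | 10 mm |

- **Dish shift:** the tin stood beside the dishes in the first picture, which probably accounts for most of what I measured there.
- **Seating:** the tin does not touch the clamp's back wall, which would put its centre 9 mm past the bay centre. It is inside the 12 mm limit.
- **Disagreements:** one of two fits of the tin's position from the top camera differed by about 3 mm, and the two cameras differed by 1 to 3 mm on most points. The largest was about 1 cm on the bottle's cap.
- **Forces:** the tool readings I took stayed below 10 N.

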